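Clear offcuts from the drilling board with the scraper

TASK

Draw the scraper block out of its tool garage by the end that sticks out, stand it lengthways in the middle of the green mat and let go, then take it again by its red middle band and, held so, use it to wipe all four wood offcuts off the white drilling board into the green catch tray. Then stand the scraper upright and lengthways in the middle of the green mat again and let go. Touch the offcuts only with the scraper, and do not knock or shift the other things on the bench.

Things in the scene. Friction and masses are not known exactly. Their poses are not given: they have to be found in the camera images.
- scraper_center (a point): centre of the scraper block: a yellow block 150 mm long (own x), 26 mm thick (own y), 64 mm high (own z), standing upright on its dark blade edge; a red band 62 mm wide marks its middle. This point is half-way along and up, 32 mm above the blade edge. About 0.2 kg; ends and faces alike. It starts in the tool garage, one end sticking out of the mouth by about 46 mm
- scraper: the same scraper block; origin at the middle of its blade edge (underside), same axes
- garage_mouth (a point): tool garage: a low fixed wooden tunnel on the bench, closed by roof, sides and rear, open only at the mouth. This point is on the bench in the middle of the mouth; own x points into the garage, so the scraper comes out along own -x. Tunnel 125 mm deep, 44 mm wide and 72 mm high inside; 84 mm high and 70 mm wide outside
- mat_top (a point): green mat fixed on the bench, 220 mm (own x) x 100 mm (own y), 3 mm thick; this point is the centre of its upper face
- board_edge (a point): drilling board: fixed white plate 200 mm long (own x), 168 mm wide (own y), top 50 mm above the bench, between two clear upright guards along own x, 6 mm thick, 100 mm higher than the plate. This point: plate-top height, middle of the front edge, where the tray begins; own x points into the tray. The plate covers own x -200 to 0 mm; its rear end (-200) is open
- tray (a point): green catch tray fixed to the drilling board's front edge: this point is the centre of its inner floor, 45 mm below the plate top; inside 115 mm (own x, away from the plate) x 168 mm (own y); its three walls stand 10 mm above the plate top
- chip0_center (a point): centre of loose wooden offcut 1 of 4 lying on the plate: 18 mm (own x) x 62 mm (own y) x 12 mm high, about 18 g
- chip1_center (a point): centre of loose wooden offcut 2 of 4 lying on the plate: 18 mm (own x) x 62 mm (own y) x 12 mm high, about 18 g
- chip2_center (a point): centre of loose wooden offcut 3 of 4 lying on the plate: 18 mm (own x) x 62 mm (own y) x 12 mm high, about 18 g
- chip3_center (a point): centre of loose wooden offcut 4 of 4 lying on the plate: 18 mm (own x) x 62 mm (own y) x 12 mm high, about 18 g
- glue: bystander, to be left alone: white glue bottle with red cap, diameter 56 mm, 170 mm tall; origin at the centre of its underside
- mug: bystander, to be left alone: blue mug, diameter 72 mm, 85 mm tall; origin at the centre of its underside
- tin: bystander, to be left alone: steel can with white label, diameter 66 mm, 110 mm tall; origin at the centre of its underside
- tape: bystander, to be left alone: yellow roll of tape lying flat, diameter 90 mm, 25 mm high; origin at the centre of its underside
- batteries: bystander, to be left alone: black holder 100 x 50 mm with two blue cells, 31 mm high; origin at the centre of its underside
- spray: bystander, to be left alone: green can, diameter 52 mm, 150 mm tall; origin at the centre of its underside
- hammer: bystander, to be left alone: hammer lying on the bench, about 250 mm long, along own x, 30 to 40 mm high at most
- chip0: offcut 1, origin at the centre of its underside
- chip1: offcut 2, origin at the centre of its underside
- chip2: offcut 3, origin at the centre of its underside
- chip3: offcut 4, origin at the centre of its underside
Things that resemble listed ones, but are neither listed nor needed, are in the scene too. Leave any orange or turquoise look-alike of the scraper alone.

How it is judged (in metres and radians):
On the way, in this order (a step that is already met when the one before it is completed fails the run):
1. the scraper stands upright and lengthways on the green mat, let go (x of scraper_center in the frame of mat_top between -0.04 and 0.04 m and y of scraper_center in the frame of mat_top between -0.04 and 0.04 m and z of scraper_center in the frame of mat_top between 0.024 and 0.04 m and angle between scraper_center's own z axis and vertical below 0.1 rad and angle between the x axis of scraper_center and the x axis of mat_top, either way round below 0.35 rad and linear speed of scraper below 0.02 m/s and contact force between the fingers and scraper below 0.1 N), for 0.2 s.
2. the scraper, held by its red middle band, stands with its blade on (or within 10 mm above) the plate, between the guards (x of scraper_center in the frame of board_edge between -0.205 and 0 m and y of scraper_center in the frame of board_edge between -0.05 and 0.05 m and z of scraper_center in the frame of board_edge between 0.02 and 0.042 m and x of the grasp point in the frame of scraper_center between -0.036 and 0.036 m and contact force between the fingers and scraper above 1 N), for 0.1 s.
3. all four offcuts lie in the catch tray, wiped there with the scraper (x of chip0_center in the frame of board_edge between 0 and 0.116 m and y of chip0_center in the frame of board_edge between -0.085 and 0.085 m and z of each of chip0_center, chip1_center, chip2_center, chip3_center in the frame of board_edge below -0.008 m and x of chip1_center in the frame of board_edge between 0 and 0.116 m and y of chip1_center in the frame of board_edge between -0.085 and 0.085 m and x of chip2_center in the frame of board_edge between 0 and 0.116 m and y of chip2_center in the frame of board_edge between -0.085 and 0.085 m and x of chip3_center in the frame of board_edge between 0 and 0.116 m and y of chip3_center in the frame of board_edge between -0.085 and 0.085 m), for 0.2 s.
At the end, for the whole second after the job is handed in: All four offcuts lie in the catch tray (centres at least 8 mm below the plate top and inside its walls), and the scraper stands upright on the green mat, released and at rest, its centre within 40 mm of the mat's centre each way and its length within 20 degrees of the mat's (all of step 1 and all of step 3); the robot touches nothing.
It fails at once if the robot touches an offcut with fingers or arm (contact force between any of the fingers, the arm and chip0 above 0.5 N or contact force between any of the fingers, the arm and chip1 above 0.5 N or contact force between any of the fingers, the arm and chip2 above 0.5 N or contact force between any of the fingers, the arm and chip3 above 0.5 N).
It fails at once if a bystander is shifted by more than 25 mm (distance of any of glue, mug, tin, tape, batteries, spray, hammer from where it was at the start of the episode above 0.025 m).
It also fails if it takes over 64 s, if anything falls off the work surface, if the arm or the gripper's body presses on something with over 40 N, if the wrist force passes 120 N, or if a joint passes its speed limit or range.

ROBOT

A 6-joint arm with a two-finger parallel gripper is mounted at the origin on the work surface. World frame = base frame: x ahead of the robot, y to its left, z up, the work surface at z = 0. Lengths are in mm, angles in rad, forces in N, time in s.
With the tool pointing down it reaches from about 350 to 975 mm from the base axis. Payload 17.4 kg.
Tool frame: the origin (TCP) lies on the centre line of the jaws, within the pads' length; the fingertips stand 11 mm ahead of it and the grasp point (between the pads) lies 8 mm behind it; x points along the fingers, y is the direction in which the jaws open and shut, and the axes are right-handed (so a half turn about x gives the same grasp; the last joint's range is limited). The gripper opens to 85 mm and grips with 20 to 120 N. Pads are 22 mm wide; open, the fingers measure 114 mm over their backs; the gripper's body (76 mm by 85 mm) begins 54 mm behind the grasp point. The pads swing forward as they close: fully open they stand 13 mm farther back than shut.
Start: joints at [-1.253, 0.116, 1.442, -0, 1.584, -0.038], TCP at [235.121, -632.733, 221.103] pointing down, gripper open.
Joint ranges: [-2.83, 2.83], [-0.83, 2.19], [0.07, 2.5], [-1.14, 4.28], [0.01, 3], [-2.97, 2.97]. Speed limits (rad/s): [1.89, 1.89, 2.22, 3.14, 3.14, 3.14].

INTERFACE

Orientations are given as a unit quaternion [w, x, y, z].
In Python, from bench import env, viewer gives the robot as it stands. The module is installed in compiled form; this text tells all that it offers.
- The arm moves only by the shell command python3 -m creep 'ROWS' [OPENING] [FORCE]. ROWS is JSON, one flat list of numbers, 6 for each row, row after row: the shift along the tool's x, y, z in cm, then the turn, a rotation vector about the tool's x, y, z in rad. In form: [tx, ty, tz, wx, wy, wz, tx, ty, tz, wx, wy, wz, ...]. A call has 1 to 20 rows; each row shifts and turns the pose as measured when the row begins, along the tool's axes as they then stand; what a row does not reach is not made up. A row lasts 1/12 s, in which the tool goes at most 41.7 mm and 7.16 degrees, less where a joint would pass 70% of its speed; a pose out of reach is approached as far as the arm can. A call with a gripper value outside its range is refused whole. OPENING is the finger opening in cm, from 0 to 8.54, set as the call begins (- or left out, the last holds). The fingers move at their own pace and stop on an object; FORCE is the grip in N (left out, the last holds). Time passes only in rows, so rows that do not move let the fingers close. It gives the time, the measured TCP pose, the force and the opening at its end, in the units of the state.
- env.get_obs(): the state, without advancing time (a new reading comes with each control period).
- viewer.grab_frame(name): name is "scene" or "top"; returns a dict with "color" (400x640x3 uint8, red, green, blue), "fov_y" (degrees; the focal length in pixels is half the picture's height over the tangent of half this angle, whatever the lens; pixels are square), "cx", "cy" (the principal point, pixels), "extrinsics" (4x4, takes a point from world to camera coordinates). Camera axes: x right, y down, z forward; pixel columns grow to the right and rows downward; lengths in mm; the calibration is good to about 2 mm. A picture is of the moment at which its call begins. There is no depth.
- env.close_job(): hands the job in, once; it reports no verdict.
Trained networks look in the newest picture that a camera, given by its name, has taken for a name from the list of things; names that differ only in an ending like _2 or _b are one class to them, and where a whole thing is asked for, a point or a joint stands for the part that bears it (a point fixed in the world has none). Each returns a list of dicts, best first, with "confidence" (0 to 1); they miss things now and then, are a little off and sometimes report something else, mostly with a low value. They report only what shows in the picture. A call takes as long as a camera call. They do not tell look-alikes from the thing itself.
- viewer.spot_in(camera, query): "location" ([x, y, z] in mm, in world coordinates, good to about 4 mm: the middle of the surface that is visible of it).
- viewer.masks_of(camera, query): "pixels" (400x640 bool, what is visible of it).
The state is a dict: "time": time; "joints": joint angles; "dq": joint speeds; "effort": joint torques, N m; "eef_pos": TCP position; "eef_rot": TCP orientation; "wrist_force": force on the tool from outside, world axes, zero at the start; "torque": the same for the moment, N m; "opening": finger opening in mm.
Only numpy, scipy, OpenCV 4.12 (cv2) and the standard library are available. Lean on these libraries where they do the work, as an engineer would, in place of code of your own. Each camera call takes 0.05 s, during which the arm holds its last target.

## Working session

There is one attempt and no reset: what is moved stays moved. The work goes in short steps, Python scripts to look and compute and a shell command to move; the robot and the scene stay as the last step left them, time stands still between calls to the robot, and variables do not carry over. Pictures are saved under pics/ and viewed, and the job is handed in when it is done.

```bash
mkdir -p pics; ls; python3 - <<'E'
from bench import env, viewer
import cv2, numpy as np
print(env.get_obs())
for n in ("scene","top"):
    f=viewer.grab_frame(n)
    cv2.imwrite(f"pics/{n}0.png",f["color"][:,:,::-1])
    print(n,f["fov_y"],f["cx"],f["cy"],np.round(f["extrinsics"],4).tolist())
E
```

```text
pics
{'time': 0.0, 'joints': array([-1.25280201e+00,  1.16481173e-01,  1.44227868e+00,  6.93608148e-07,
        1.58398027e+00, -3.77685163e-02]), 'dq': array([0.00119388, 0.00196971, 0.00071229, 0.00109992, 0.00120962,
       0.0002218 ]), 'effort': array([-4.08092470e-03, -7.31985712e+01, -6.32490993e+01, -3.13575838e-04,
        6.31450501e-03,  2.68359474e-05]), 'eef_pos': array([ 235.05480031, -632.53590826,  220.35708726]), 'eef_rot': array([-0.12471711, -0.69589265, -0.12552062,  0.69600548]), 'wrist_force': array([ 0.55342248, -0.52515833, -0.09713657]), 'torque': array([-0.02531338,  0.02418903, -0.03993812]), 'opening': 85.52155606464557}
scene 51.574663903270086 316.7004666873289 194.92682616504823 [[-0.3012, 0.9535, -0.0065, 154.9329], [0.5568, 0.1703, -0.813, -263.1206], [-0.7741, -0.2485, -0.5822, 1978.9569], [0.0, 0.0, 0.0, 1.0]]
top 43.88261672243483 310.00728992573374 203.67907928092643 [[-0.0211, -0.9997, 0.0078, 10.2064], [-0.9899, 0.0197, -0.1407, 554.7166], [0.1405, -0.0107, -0.99, 1513.8914], [0.0, 0.0, 0.0, 1.0]]
```

View pics/scene0.png

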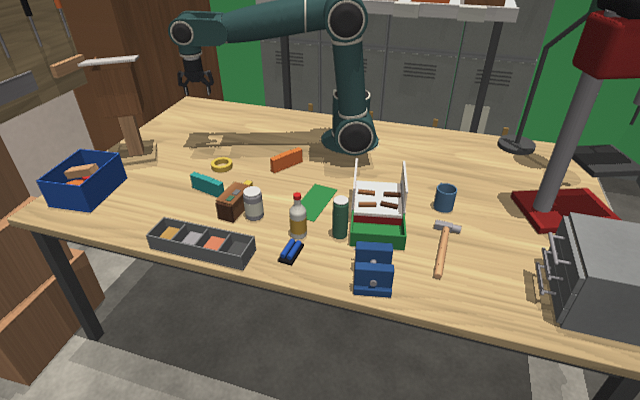

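View pics/top0.png

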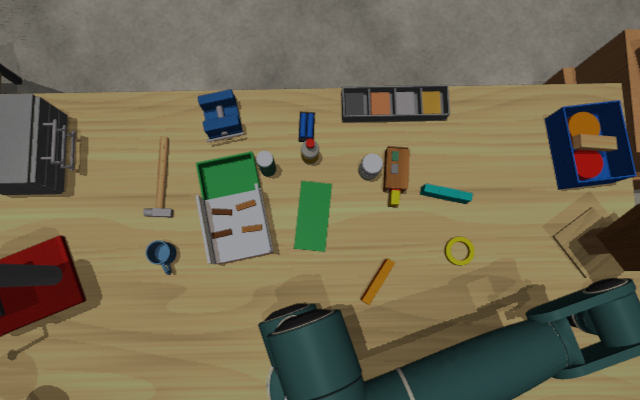

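Both views agree on the layout. In the top picture the garage is at (396,170), with the yellow end at (395,198). The mat is at (313,216), the board at (237,226) and the tray at (229,176). The orange look-alike at (378,281) and the turquoise one at (446,193) are to be left alone.

```bash
cat > h.py <<'E'
import numpy as np, cv2
from bench import env, viewer
def cam(f):
    h=f["color"].shape[0]; fl=h/2/np.tan(np.radians(f["fov_y"])/2)
    return fl,f["cx"],f["cy"],np.array(f["extrinsics"])
def pix2w(f,u,v,z):
    fl,cx,cy,E=cam(f); R=E[:3,:3];t=E[:3,3]
    d=R.T@np.array([(u-cx)/fl,(v-cy)/fl,1]); c=-R.T@t
    return c+d*(z-c[2])/d[2]
def w2pix(f,P):
    fl,cx,cy,E=cam(f); p=E[:3,:3]@np.asarray(P,float)+E[:3,3]
    return np.array([cx+fl*p[0]/p[2],cy+fl*p[1]/p[2]])
def crop(f,u0,v0,u1,v1,s,name):
    c=f["color"][v0:v1,u0:u1,::-1]; c=cv2.resize(c,None,fx=s,fy=s,interpolation=cv2.INTER_CUBIC)
    cv2.imwrite("pics/"+name,c)
E
python3 - <<'E'
from h import *
f=viewer.grab_frame("top")
crop(f,190,130,290,270,4,"top_board.png")
crop(f,290,130,480,270,4,"top_gar.png")
for q in ["scraper","garage_mouth","mat_top","tray","board_edge","chip0","glue","mug","tin","tape","batteries","spray","hammer"]:
    try:
        r=viewer.spot_in("top",q)
        print(q,[(np.round(x["location"]).tolist(),round(x["confidence"],2),np.round(w2pix(f,x["location"])).tolist()) for x in r[:5]])
    except Exception as e: print(q,e)
for q in ["scraper","chip0","mat_top"]:
    for m in viewer.masks_of("top",q)[:5]:
        ys,xs=np.nonzero(m["pixels"])
        if len(xs)<3: continue
        print(q,round(m["confidence"],2),len(xs),cv2.minAreaRect(np.c_[xs,ys].astype(np.float32)))
E
```

```text
scraper [([316.0, -201.0, 66.0], 0.77, [378.0, 280.0]), ([566.0, -262.0, 65.0], 0.75, [394.0, 197.0]), ([576.0, -426.0, 64.0], 0.64, [447.0, 193.0])]
garage_mouth [([653.0, -273.0, 79.0], 0.86, [398.0, 169.0])]
mat_top [([523.0, -10.0, 2.0], 0.96, [313.0, 215.0]), ([669.0, 124.0, 150.0], 0.43, [267.0, 161.0])]
tray [([545.0, 239.0, 51.0], 0.87, [233.0, 208.0]), ([626.0, 467.0, 23.0], 0.6, [162.0, 185.0])]
board_edge [([544.0, 242.0, 52.0], 0.85, [231.0, 208.0])]
chip0 [([556.0, 198.0, 62.0], 0.64, [246.0, 204.0]), ([484.0, 182.0, 59.0], 0.45, [251.0, 227.0]), ([531.0, 269.0, 64.0], 0.44, [222.0, 212.0]), ([655.0, -274.0, 78.0], 0.32, [398.0, 168.0])]
glue []
mug [([408.0, 461.0, 39.0], 0.96, [161.0, 254.0])]
tin [([657.0, -186.0, 114.0], 0.94, [371.0, 166.0]), ([545.0, 244.0, 51.0], 0.2, [231.0, 208.0])]
tape [([398.0, -466.0, 28.0], 0.73, [460.0, 251.0]), ([407.0, 462.0, 38.0], 0.62, [161.0, 254.0])]
batteries [([814.0, 4.0, 26.0], 0.67, [307.0, 125.0])]
spray [([666.0, 128.0, 148.0], 0.62, [266.0, 162.0])]
hammer [([628.0, 466.0, 24.0], 0.93, [162.0, 184.0]), ([546.0, 246.0, 50.0],
[... 183 characters left out ...]
6136169433594), (52.17094039916992, 12.86545467376709), 11.689369201660156)
scraper 0.7 205 ((394.0323486328125, 197.07940673828125), (11.427780151367188, 18.40715980529785), 4.398705005645752)
scraper 0.16 141 ((222.0, 211.5), (7.0, 20.0), 90.0)
chip0 0.6 123 ((221.9117889404297, 233.14707946777344), (6.063390731811523, 20.615528106689453), 75.96376037597656)
chip0 0.6 122 ((245.85000610351562, 204.5500030517578), (6.008327484130859, 19.606117248535156), 71.56505584716797)
chip0 0.47 116 ((221.5, 211.0), (6.0, 19.0), 90.0)
chip0 0.4 408 ((310.5, 150.5), (25.0, 19.0), 90.0)
mat_top 0.88 2077 ((313.0223388671875, 215.58566284179688), (31.289037704467773, 68.33856964111328), 5.946863174438477)
```

View pics/top_board.png

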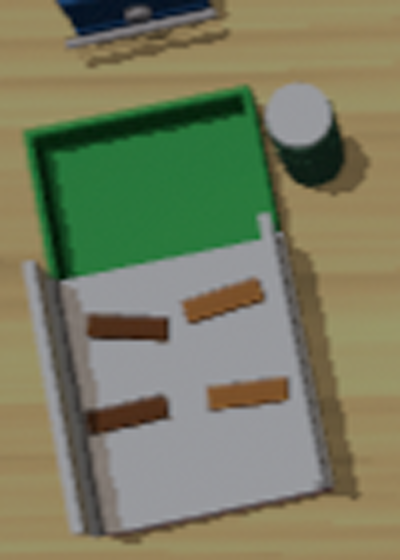

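View pics/top_gar.png

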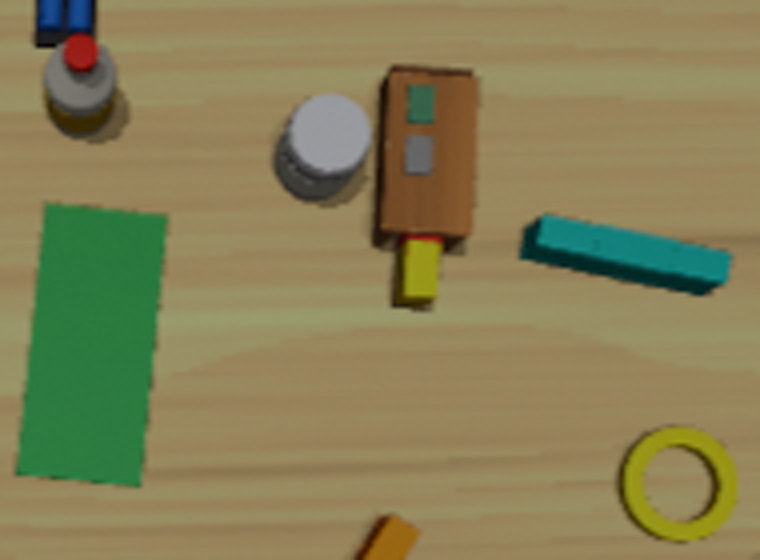

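```bash
python3 - <<'E'
from h import *
f=viewer.grab_frame("top")
G=lambda u,v,z:np.round(pix2w(f,290+u/4-.4,130+v/4-.4,z)[:2],1)
B=lambda u,v,z:np.round(pix2w(f,190+u/4-.4,130+v/4-.4,z)[:2],1)
print("mat",[G(*p,3).tolist() for p in [(45,203),(167,214),(141,486),(16,474)]])
print("scr top",[G(*p,64).tolist() for p in [(404,297),(435,299),(410,240),(442,240)]])
print("gar top",[G(*p,84).tolist() for p in [(388,66),(478,72),(383,234),(465,238)]])
print("guardL top of,or,ir,if",[B(*p,150).tolist() for p in [(24,262),(72,532),(82,534),(35,262)]])
print("guardR top f",[B(*p,150).tolist() for p in [(258,213),(270,213),(320,490),(329,487)]])
print("plate edge L,R ; rear R,L",[B(*p,50).tolist() for p in [(62,278),(262,238),(322,490),(100,533)]])
print("tray top",[B(*p,60).tolist() for p in [(25,132),(248,88),(275,222)]])
C={'a':[(88,315),(168,318),(168,340),(88,336)],'b':[(184,303),(262,279),(265,298),(190,322)],'c':[(90,412),(166,396),(169,415),(88,433)],'d':[(207,389),(286,378),(289,399),(210,411)]}
for k,v in C.items(): print(k,[B(*p,62).tolist() for p in v], np.mean([B(*p,62) for p in v],0))
E
```

```text
mat [[636.5, 26.3], [625.5, -71.7], [407.7, -45.3], [419.2, 53.3]]
scr top [[545.8, -249.2], [543.8, -273.0], [590.2, -255.8], [589.7, -280.6]]
gar top [[723.5, -241.2], [717.4, -310.7], [591.9, -231.8], [587.6, -294.3]]
guardL top of,or,ir,if [[570.9, 331.7], [375.3, 295.4], [373.8, 288.3], [570.7, 323.8]]
guardR top f [[603.7, 161.8], [603.5, 153.1], [401.5, 118.6], [403.5, 112.1]]
plate edge L,R ; rear R,L [[574.1, 324.3], [602.6, 169.1], [406.0, 124.3], [376.8, 293.7]]
tray top [[688.2, 352.1], [720.1, 178.3], [613.2, 157.9]]
a [[543.1, 301.7], [539.6, 240.3], [522.5, 240.3], [526.9, 301.6]] [533.025 270.975]
b [[550.9, 228.1], [568.4, 168.0], [553.6, 165.8], [536.1, 223.5]] [552.25 196.35]
c [[468.4, 299.7], [479.5, 241.8], [464.9, 239.5], [452.4, 301.1]] [466.3   270.525]
d [[484.2, 210.5], [491.4, 150.1], [475.3, 147.9], [467.3, 208.3]] [479.55 179.2 ]
```

```bash
cat >> h.py <<'E'
from scipy.spatial.transform import Rotation as Ro
def tool():
    o=env.get_obs(); q=o["eef_rot"]; R=Ro.from_quat([q[1],q[2],q[3],q[0]]).as_matrix()
    return o,np.array(o["eef_pos"]),R
def plan(target,yaw,deg=True):
    """yaw: world direction (mod 180) of tool y (jaw axis), tool x down. prints rotvec in tool, then shift (cm) in the final orientation & current"""
    o,p,R=tool(); best=None
    for k in (0,180):
        a=np.radians(yaw+k); y=np.array([np.cos(a),np.sin(a),0]); x=np.array([0,0,-1.]); z=np.cross(x,y)
        Rt=np.c_[x,y,z]; rv=Ro.from_matrix(R.T@Rt).as_rotvec()
        if best is None or np.linalg.norm(rv)<np.linalg.norm(best[0]): best=(rv,Rt)
    d=np.asarray(target,float)-p
    print("t",round(o["time"],2),"tcp",np.round(p,1),"open",round(o["opening"],1),"F",np.round(o["wrist_force"],1),"j1,j6",np.round(o["joints"][[0,5]],2))
    ry=np.degrees(np.arctan2(R[1,1],R[0,1])); print("jaw yaw",round(ry,1),"tool x",np.round(R[:,0],3))
    print("rotvec",np.round(best[0],4),"| d world mm",np.round(d,1),"| shift cm now",np.round(R.T@d/10,2),"| after rot",np.round(best[1].T@d/10,2))
E
python3 - <<'E'
from h import *
f=viewer.grab_frame("scene")
crop(f,180,150,350,280,4,"sc_gar.png")
plan([565,-262,160],82)
for P in [(545,-261,64),(590,-267,84),(720,-276,84),(522,-9,3),(587.5,242.5,50)]: print(P,w2pix(f,P).round(1),(w2pix(f,P)-[180,150])*4)
E
```

```text
t 1.05 tcp [ 235.1 -632.7  221.1] open 85.1 F [-0.7 -0.4 -0.2] j1,j6 [-1.25 -0.04]
jaw yaw -69.6 tool x [ 0.  0. -1.]
rotvec [ 0.4954 -0.      0.    ] | d world mm [329.9 370.7 -61.1] | shift cm now [  6.11 -23.26 -43.84] | after rot [  6.11 -41.3  -27.51]
(545, -261, 64) [249.2 180.3] [276.676942   121.02067016]
(590, -267, 84) [242.  181.9] [247.91384742 127.66457159]
(720, -276, 84) [223.2 201.4] [172.66240312 205.50493022]
(522, -9, 3) [313.8 201.1] [535.34522969 204.45136669]
(587.5, 242.5, 50) [377.  213.6] [787.8590253  254.29494205]
```

View pics/sc_gar.png

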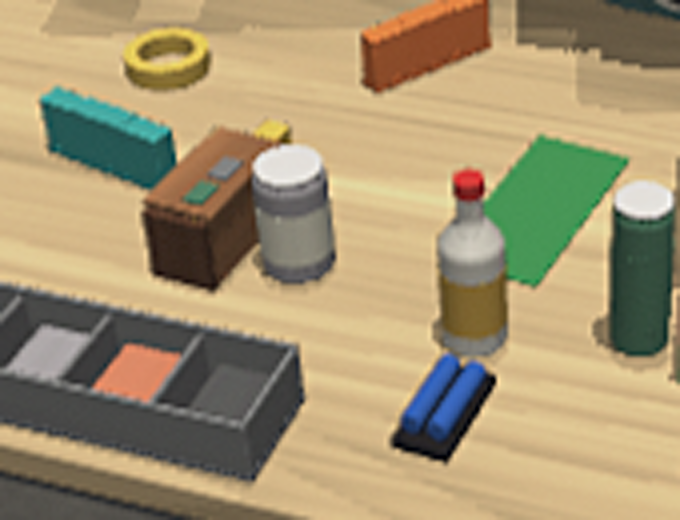

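The yellow end at scene (248,183) matches the projection from the top view, so this is the true scraper. The orange block is at (287,160) and the turquoise one at (207,184). I'm moving above the end now.

```bash
python3 -m creep '[0,0,0,0.124,0,0, 0,0,0,0.124,0,0, 0,0,0,0.124,0,0, 0,0,0,0.124,0,0, 0.3,-2.58,-1.72,0,0,0, 0.3,-2.58,-1.72,0,0,0, 0.3,-2.58,-1.72,0,0,0, 0.3,-2.58,-1.72,0,0,0, 0.3,-2.58,-1.72,0,0,0, 0.3,-2.58,-1.72,0,0,0, 0.3,-2.58,-1.72,0,0,0, 0.3,-2.58,-1.72,0,0,0, 0.3,-2.58,-1.72,0,0,0, 0.3,-2.58,-1.72,0,0,0, 0.3,-2.58,-1.72,0,0,0, 0.3,-2.58,-1.72,0,0,0, 0.3,-2.58,-1.72,0,0,0, 0.3,-2.58,-1.72,0,0,0, 0.3,-2.58,-1.72,0,0,0, 0.3,-2.58,-1.72,0,0,0]' 6 80; python3 - <<'E'
from h import *
plan([565.6,-263.6,36],83)
f=viewer.grab_frame("top"); crop(f,290,130,480,270,4,"t1.png")
E
```

```text
time: 2.72
eef_pos: [581.8, -254.6, 171.9]
eef_rot: [-0.057, 0.706, -0.059, -0.704]
wrist_force: [-0.3, -0.1, -0.5]
opening: 59.8
t 2.72 tcp [ 581.8 -254.6  171.9] open 59.8 F [-0.3 -0.1 -0.5] j1,j6 [-0.45  1.28]
jaw yaw -99.4 tool x [ 0.002 -0.003 -1.   ]
rotvec [-0.042  -0.0025 -0.0031] | d world mm [ -16.2   -9.  -135.9] | shift cm now [13.59  1.11  1.48] | after rot [13.59  1.09  1.5 ]
```

View pics/t1.png

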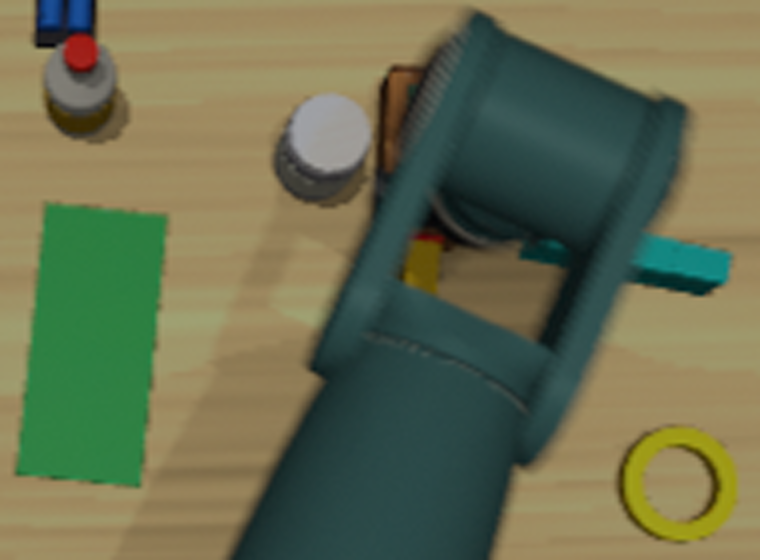

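```bash
python3 -m creep '[0,0.55,0.75,-0.042,0,0, 0,0.55,0.75,0,0,0, 0,0,0,0,0,0, 1.5,0,0,0,0,0, 1.5,0,0,0,0,0, 1.5,0,0,0,0,0, 1.5,0,0,0,0,0, 0,0,0,0,0,0]'; python3 - <<'E'
from h import *
plan([565.6,-263.6,36],83)
E
```

```text
time: 3.43
eef_pos: [567.8, -259.2, 104.3]
eef_rot: [-0.043, 0.707, -0.044, -0.705]
wrist_force: [-0.3, 1.0, -1.3]
opening: 60.3
t 3.43 tcp [ 567.8 -259.2  104.3] open 60.3 F [-0.3  1.  -1.3] j1,j6 [-0.47  1.22]
jaw yaw -97.0 tool x [ 0.002 -0.001 -1.   ]
rotvec [-0.0005 -0.0025 -0.001 ] | d world mm [ -2.2  -4.4 -68.3] | shift cm now [6.83 0.46 0.18] | after rot [6.83 0.46 0.17]
```

```bash
python3 -m creep '[0,0.46,0.2,0,0,0, 1.4,0,0,0,0,0, 1.4,0,0,0,0,0, 1.4,0,0,0,0,0, 1.4,0,0,0,0,0, 1.2,0,0,0,0,0, 0,0,0,0,0,0]'; python3 - <<'E'
from h import *
plan([565.6,-263.6,36],83)
f=viewer.grab_frame("scene"); crop(f,180,110,330,240,5,"s2.png")
E
```

```text
time: 4.02
eef_pos: [564.2, -265.3, 29.1]
eef_rot: [-0.044, 0.707, -0.045, -0.705]
wrist_force: [-0.4, 1.0, -0.6]
opening: 59.7
t 4.02 tcp [ 564.2 -265.3   29.1] open 59.7 F [-0.4  1.  -0.6] j1,j6 [-0.48  1.22]
jaw yaw -97.2 tool x [ 0.002 -0.001 -1.   ]
rotvec [-0.0043 -0.0025 -0.001 ] | d world mm [1.4 1.7 6.9] | shift cm now [-0.69 -0.18 -0.12] | after rot [-0.69 -0.18 -0.12]
```

View pics/s2.png

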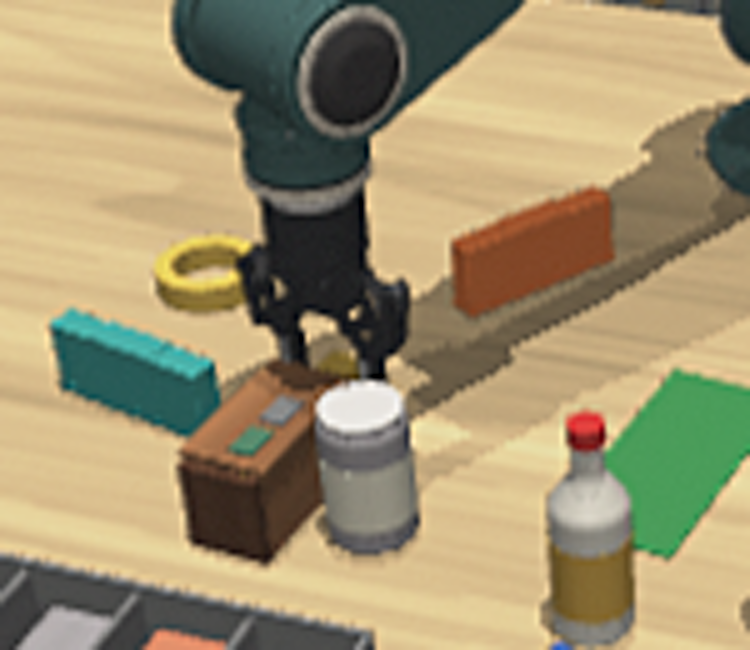

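The fingers straddle the yellow end at crop (340,362), and nothing is in contact. I'm raising slightly and closing.

```bash
python3 -m creep '[-0.6,-0.15,0,0,0,0, 0,0,0,0,0,0, 0,0,0,0,0,0]'; python3 -m creep '[0,0,0,0,0,0, 0,0,0,0,0,0, 0,0,0,0,0,0, 0,0,0,0,0,0, 0,0,0,0,0,0, 0,0,0,0,0,0]' 1.5 90; python3 - <<'E'
from h import *
plan([565.6-120,-263.6+14,36],83)
E
```

```text
time: 4.32
eef_pos: [565.3, -264.1, 38.3]
eef_rot: [-0.044, 0.707, -0.045, -0.704]
wrist_force: [0.1, 0.5, -0.1]
opening: 60.3
time: 4.82
eef_pos: [566.4, -264.5, 41.1]
eef_rot: [-0.043, 0.709, -0.046, -0.703]
wrist_force: [-0.5, 1.1, -1.3]
opening: 23.7
t 4.82 tcp [ 566.4 -264.5   41.1] open 23.7 F [-0.5  1.1 -1.3] j1,j6 [-0.48  1.22]
jaw yaw -97.2 tool x [ 0.008 -0.004 -1.   ]
rotvec [-0.0043 -0.0083 -0.003 ] | d world mm [-120.8   14.9   -5.1] | shift cm now [ 0.4   0.05 12.17] | after rot [ 0.51 -0.   12.17]
```

```bash
python3 -m creep '[0,0,0,0,0,0, 0,0,0,0,0,0, 0,0,0,0,0,0]'; python3 -m creep '[0,0,0.5,0,0,0, 0,0,0.8,0,0,0, 0,0,0.8,0,0,0, 0,0,0,0,0,0]'; python3 - <<'E'
from h import *
plan([565.6-120,-263.6+14,36],83)
f=viewer.grab_frame("scene"); crop(f,180,110,330,240,5,"s3.png")
f=viewer.grab_frame("top"); crop(f,290,130,480,270,4,"t3.png")
E
```

```text
time: 5.07
eef_pos: [566.4, -264.5, 41.0]
eef_rot: [-0.043, 0.709, -0.046, -0.703]
wrist_force: [0.1, 0.2, 0.4]
opening: 23.6
time: 5.4
eef_pos: [544.3, -261.7, 41.0]
eef_rot: [-0.043, 0.709, -0.046, -0.702]
wrist_force: [-0.4, 1.0, -1.3]
opening: 24.1
t 5.4 tcp [ 544.3 -261.7   41. ] open 24.1 F [-0.4  1.  -1.3] j1,j6 [-0.49  1.21]
jaw yaw -97.2 tool x [ 0.009 -0.005 -1.   ]
rotvec [-0.0038 -0.0098 -0.0033] | d world mm [-98.7  12.1  -5. ] | shift cm now [0.41 0.04 9.95] | after rot [0.5  0.   9.94]
```

View pics/s3.png

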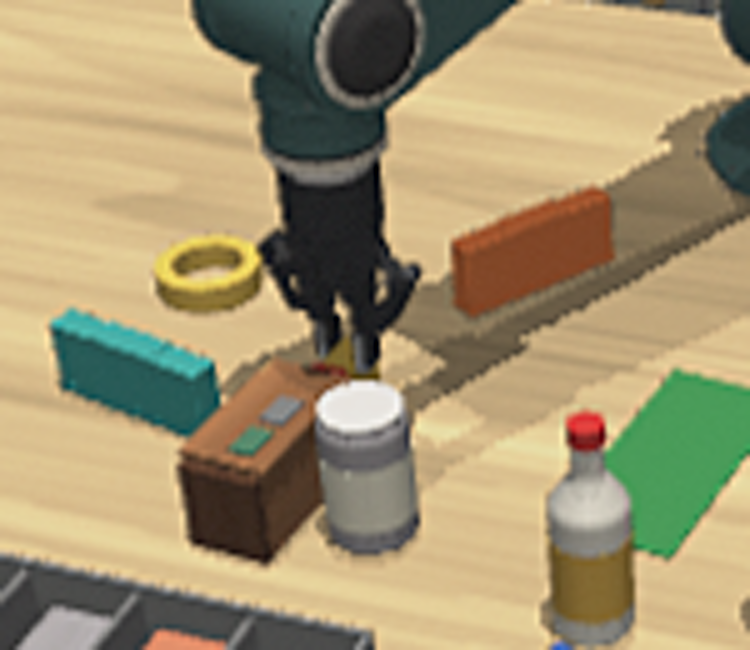

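View pics/t3.png

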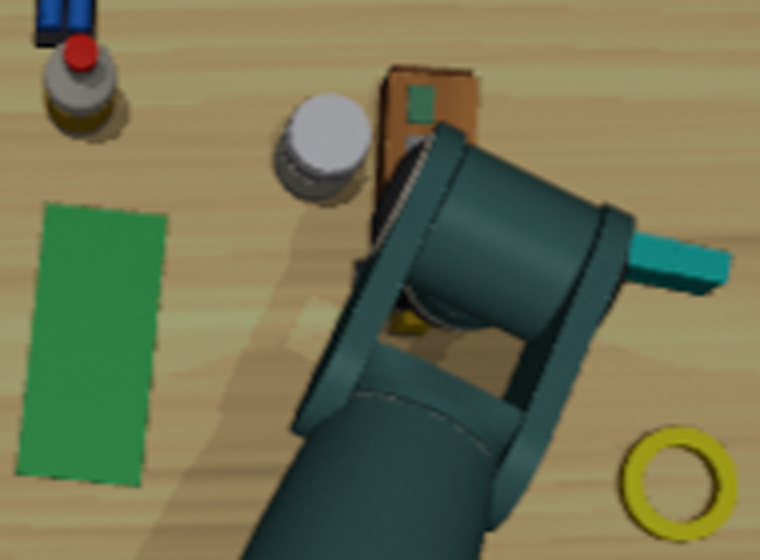

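The scraper is following: its end is at top crop (408,322), and red shows at the mouth. I'll pull the rest out.

```bash
python3 -m creep '[0,0,1.2,0,0,0, 0,0,1.2,0,0,0, 0,0,1.2,0,0,0, 0,0,1.2,0,0,0, 0,0,1.2,0,0,0, 0,0,1.2,0,0,0, 0,0,1.2,0,0,0, 0,0,1.2,0,0,0, 0,0,0,0,0,0]'; python3 - <<'E'
from h import *
plan([565.6-120,-263.6+14,36],83)
f=viewer.grab_frame("scene"); crop(f,180,110,330,240,5,"s4.png")
E
```

```text
time: 6.25
eef_pos: [445.3, -249.3, 41.0]
eef_rot: [-0.043, 0.711, -0.046, -0.701]
wrist_force: [-0.8, 0.4, -2.6]
opening: 23.7
t 6.25 tcp [ 445.3 -249.3   41. ] open 23.7 F [-0.8  0.4 -2.6] j1,j6 [-0.56  1.13]
jaw yaw -97.2 tool x [ 0.014 -0.006 -1.   ]
rotvec [-0.0039 -0.0146 -0.0047] | d world mm [ 0.3 -0.3 -5. ] | shift cm now [ 0.5   0.02 -0.02] | after rot [ 0.5   0.03 -0.03]
```

View pics/s4.png

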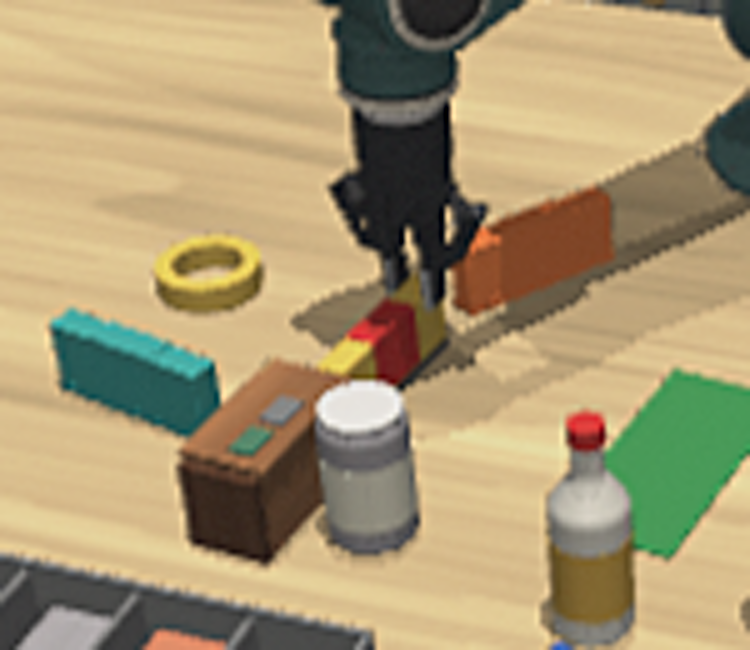

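```bash
python3 -m creep '[-0.8,0,0,0,0,0, -1.2,0,0,0,0,0, -1.2,0,0,0,0,0, -1.2,0,0,0,0,0, -1.2,0,0,0,0,0, -1,0,0,0,0,0, 0,0,0,0,0,0]'; python3 - <<'E'
from h import *
plan([469.6,-2.5,106],83)
f=viewer.grab_frame("scene"); crop(f,180,110,330,240,5,"s5.png")
E
```

```text
time: 6.88
eef_pos: [446.2, -248.9, 114.4]
eef_rot: [-0.043, 0.71, -0.046, -0.701]
wrist_force: [1.0, -0.1, -1.6]
opening: 23.6
t 6.88 tcp [ 446.2 -248.9  114.4] open 23.6 F [ 1.  -0.1 -1.6] j1,j6 [-0.56  1.14]
jaw yaw -97.2 tool x [ 0.012 -0.006 -1.   ]
rotvec [-0.0036 -0.013  -0.0041] | d world mm [ 23.4 246.4  -8.4] | shift cm now [  0.73 -24.74   0.77] | after rot [  0.84 -24.74   0.68]
```

View pics/s5.png

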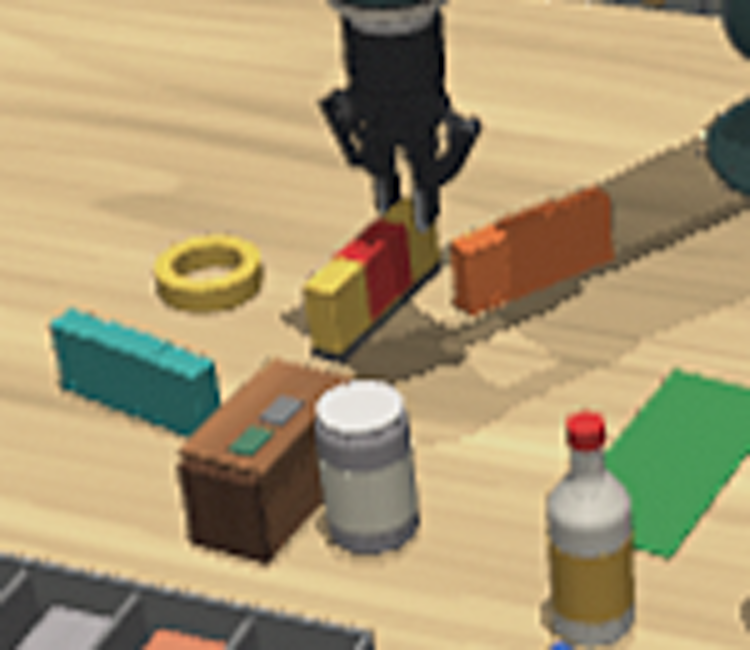

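The scraper is held level and clear of the garage, its red band at crop (380,265). I'm carrying it to the mat.

```bash
python3 -m creep '[0,-1.2,0.05,0,0,0, 0,-2.2,0.07,0,0,0, 0,-2.4,0.07,0,0,0, 0,-2.4,0.07,0,0,0, 0,-2.4,0.07,0,0,0, 0,-2.4,0.07,0,0,0, 0,-2.4,0.07,0,0,0, 0,-2.4,0.07,0,0,0, 0,-2.4,0.07,0,0,0, 0,-2.2,0.07,0,0,0, 0,-1.4,0.05,0,0,0, 0,-0.7,0,0,0,0, 0,0,0,0,0,0]'; python3 - <<'E'
from h import *
plan([469.6,-2.5,106],83)
f=viewer.grab_frame("scene"); crop(f,250,130,400,260,5,"s6.png")
f=viewer.grab_frame("top"); crop(f,250,130,400,270,5,"t6.png")
E
```

```text
time: 8.02
eef_pos: [464.9, 12.9, 104.3]
eef_rot: [-0.045, 0.706, -0.046, -0.705]
wrist_force: [0.6, -0.0, -2.5]
opening: 23.5
t 8.02 tcp [464.9  12.9 104.3] open 23.5 F [ 0.6 -0.  -2.5] j1,j6 [-0.03  1.67]
jaw yaw -97.3 tool x [ 0.002 -0.001 -1.   ]
rotvec [-0.0056 -0.0017 -0.0011] | d world mm [  4.7 -15.4   1.7] | shift cm now [-0.16  1.47 -0.66] | after rot [-0.17  1.47 -0.65]
```

View pics/s6.png

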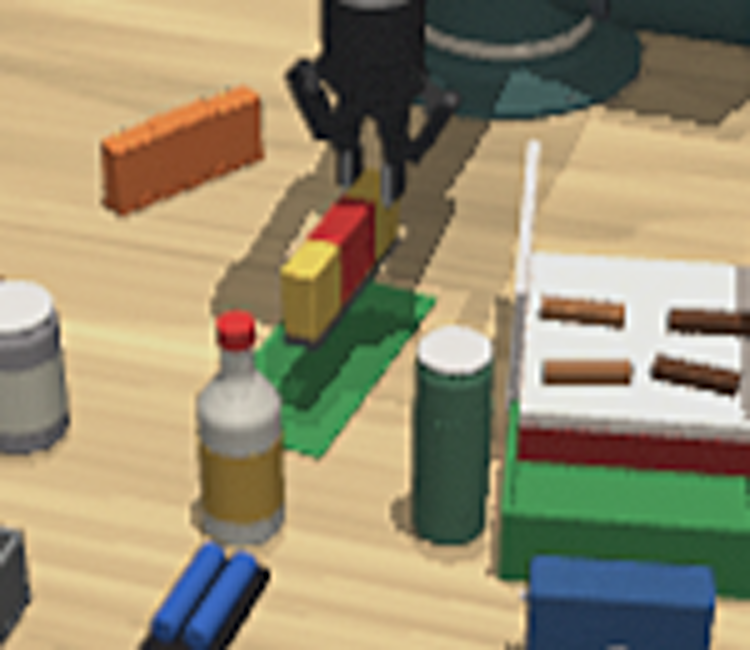

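View pics/t6.png

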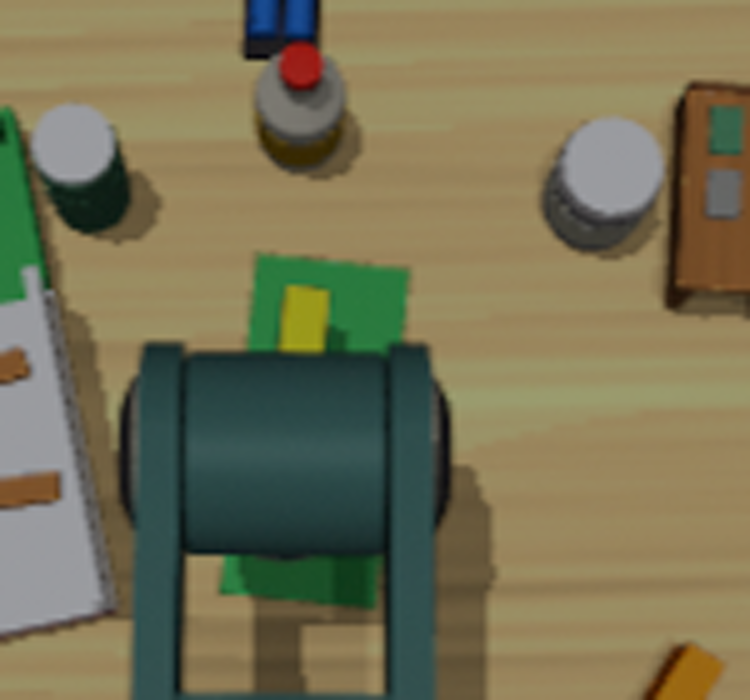

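The scraper is over the mat, with its far end at top crop (305,320), about 15 mm too far left. I'm correcting and lowering.

```bash
python3 -m creep '[0,0.5,-0.2,0,0,0, 0,0.5,-0.2,0,0,0, 0,0.35,-0.15,0,0,0, 0,0,0,0,0,0, 0,0,0,0,0,0, 0.8,0,0,0,0,0, 1,0,0,0,0,0, 1,0,0,0,0,0, 1,0,0,0,0,0, 0.6,0,0,0,0,0, 0.3,0,0,0,0,0, 0,0,0,0,0,0, 0,0,0,0,0,0]'; python3 - <<'E'
from h import *
plan([469.6,-2.5,44],83)
E
```

```text
time: 9.2
eef_pos: [467.8, -8.0, 50.2]
eef_rot: [0.047, -0.705, 0.048, 0.706]
wrist_force: [-0.4, -0.0, -2.4]
opening: 23.6
t 9.2 tcp [467.8  -8.   50.2] open 23.6 F [-0.4 -0.  -2.4] j1,j6 [-0.07  1.64]
jaw yaw -97.7 tool x [-0.002 -0.002 -1.   ]
rotvec [-0.0118  0.0013 -0.0024] | d world mm [ 1.8  5.5 -6.2] | shift cm now [ 0.62 -0.57 -0.11] | after rot [ 0.62 -0.57 -0.12]
```

```bash
python3 -m creep '[0.2,-0.3,0,0,0,0, 0.2,-0.1,0,0,0,0, 0.1,0,0,0,0,0, 0.05,0,0,0,0,0, 0,0,0,0,0,0, 0,0,0,0,0,0]'; python3 - <<'E'
from h import *
plan([469.6,-2.5,44],83)
f=viewer.grab_frame("scene"); crop(f,250,130,400,260,5,"s7.png")
E
```

```text
time: 9.7
eef_pos: [469.2, -3.4, 45.7]
eef_rot: [-0.046, 0.706, -0.048, -0.705]
wrist_force: [-0.6, 0.7, -2.5]
opening: 23.3
t 9.7 tcp [469.2  -3.4  45.7] open 23.3 F [-0.6  0.7 -2.5] j1,j6 [-0.06  1.64]
jaw yaw -97.7 tool x [ 0.001 -0.002 -1.   ]
rotvec [-0.0114 -0.0011 -0.0022] | d world mm [ 0.4  0.9 -1.7] | shift cm now [ 0.16 -0.09 -0.02] | after rot [ 0.17 -0.09 -0.03]
```

View pics/s7.png

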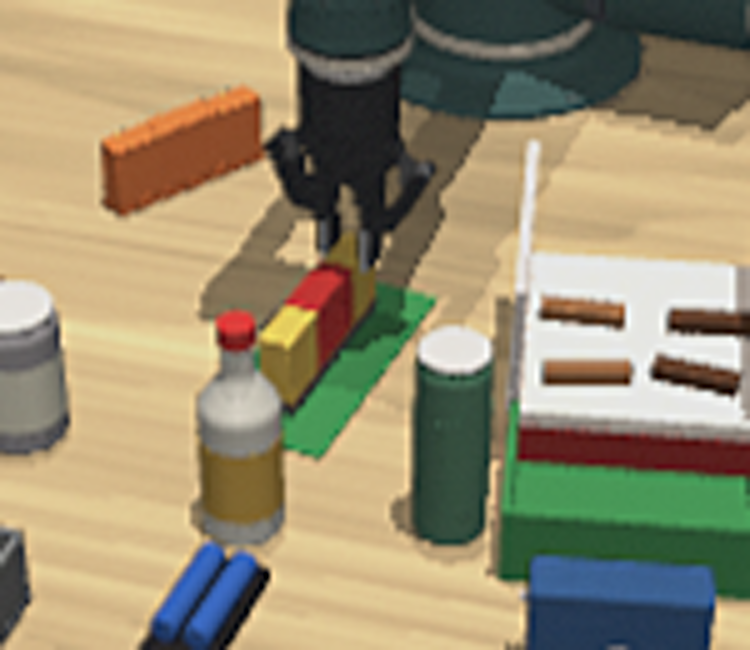

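```bash
python3 -m creep '[0.15,0,0,0,0,0, 0.1,0,0,0,0,0, 0,0,0,0,0,0]'; python3 -m creep '[0,0,0,0,0,0]'
```

```text
time: 10.0
eef_pos: [469.6, -3.4, 44.3]
eef_rot: [-0.047, 0.706, -0.048, -0.705]
wrist_force: [-2.2, -0.3, 0.7]
opening: 23.3
time: 10.08
eef_pos: [469.6, -3.4, 44.4]
eef_rot: [-0.047, 0.706, -0.048, -0.705]
wrist_force: [-1.4, -0.2, -1.4]
opening: 23.7
```

Force has risen, so contact is made. I'm opening and backing off upwards.

```bash
python3 -m creep '[0,0,0,0,0,0, 0,0,0,0,0,0, 0,0,0,0,0,0, 0,0,0,0,0,0, 0,0,0,0,0,0, 0,0,0,0,0,0]' 6; python3 -m creep '[-0.8,0,0,0,0,0, -1.5,0,0,0,0,0, -1.5,0,0,0,0,0, -1.5,0,0,0,0,0, -1.5,0,0,0,0,0, -1,0,0,0,0,0, 0,0,0,0,0,0]'; python3 - <<'E'
from h import *
plan([522,-9.4,44],83)
f=viewer.grab_frame("scene"); crop(f,250,130,400,260,5,"s8.png")
f=viewer.grab_frame("top"); crop(f,250,130,400,270,5,"t8.png")
E
```

```text
time: 10.58
eef_pos: [470.3, -3.5, 44.8]
eef_rot: [-0.047, 0.707, -0.048, -0.704]
wrist_force: [-0.2, 0.3, 0.3]
opening: 60.0
time: 11.17
eef_pos: [469.5, -3.3, 128.6]
eef_rot: [-0.047, 0.707, -0.048, -0.704]
wrist_force: [0.5, 0.8, 0.8]
opening: 59.6
t 11.17 tcp [469.5  -3.3 128.6] open 59.6 F [0.5 0.8 0.8] j1,j6 [-0.06  1.64]
jaw yaw -97.7 tool x [ 0.003 -0.002 -1.   ]
rotvec [-0.0116 -0.0031 -0.0019] | d world mm [ 52.5  -6.1 -84.6] | shift cm now [ 8.48 -0.12 -5.26] | after rot [ 8.46 -0.04 -5.29]
```

View pics/s8.png

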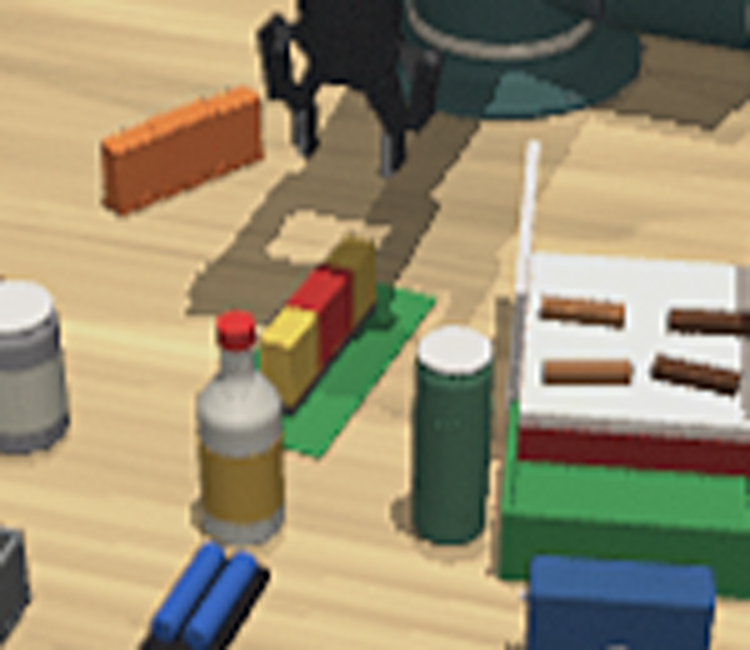

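View pics/t8.png

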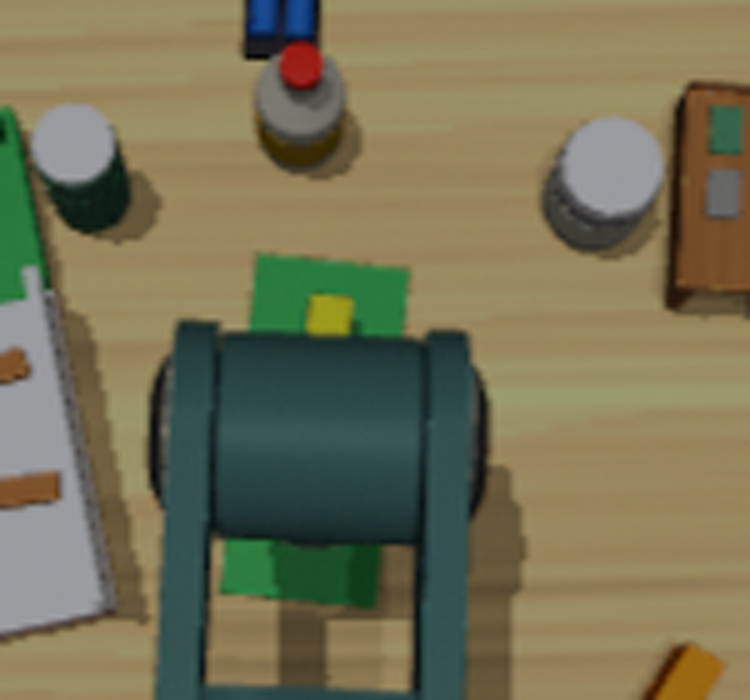

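The scraper stands upright on the mat, released, its band at scene crop (320,300). I'm measuring its centre.

```bash
python3 - <<'E'
from h import *
f=viewer.grab_frame("top")
T=lambda u,v,z:pix2w(f,250+u/5-.4,130+v/5-.4,z)[:2]
a,b=T(311,296,67),T(353,298,67); print(a,b)
ax=np.array([np.cos(np.radians(-7.7)),np.sin(np.radians(-7.7))])
print("centre from far end",(a+b)/2-75*ax)
s=viewer.grab_frame("scene")
S=lambda u,v,z:pix2w(s,250+u/5-.4,130+v/5-.4,z)[:2]
# top face: far-end left,right corner ; band boundaries left/right
far=[S(260,345,67),S(301,353,67)]
bl=[S(288,303,67),S(318,313,67)]; br=[S(324,264,67),S(352,272,67)]
print(np.round(far,1),np.round(bl,1),np.round(br,1)); c=np.mean(bl+br,0); print("band centre",c)
ys,xs=None,None
for m in viewer.masks_of("scene","scraper")[:4]:
    y,x=np.nonzero(m["pixels"]); print(round(m["confidence"],2),x.min(),x.max(),y.min(),y.max())
for m in viewer.spot_in("scene","scraper")[:4]: print(m["confidence"],np.round(m["location"]))
E
python3 - <<'E'
from h import *
s=viewer.grab_frame("scene"); crop(s,290,165,350,220,12,"s9.png")
E
```

```text
[597.10117991  -7.37468629] [595.33906725 -33.25717016]
centre from far end [521.8963836  -10.26696432]
[[602.7 -28.3]
 [603.2   2.8]] [[547.1 -25.9]
 [552.8  -0.8]] [[490.4 -16.2]
 [494.5   7.2]]
band centre [521.18057998  -8.93451409]
0.9 190 223 171 196
0.86 302 325 177 211
0.75 270 301 147 171
0.31 359 373 189 193
0.98 [ 325. -203.   38.]
0.78 [ 594. -427.   50.]
0.64 [539.  -4.  55.]
```

View pics/s9.png

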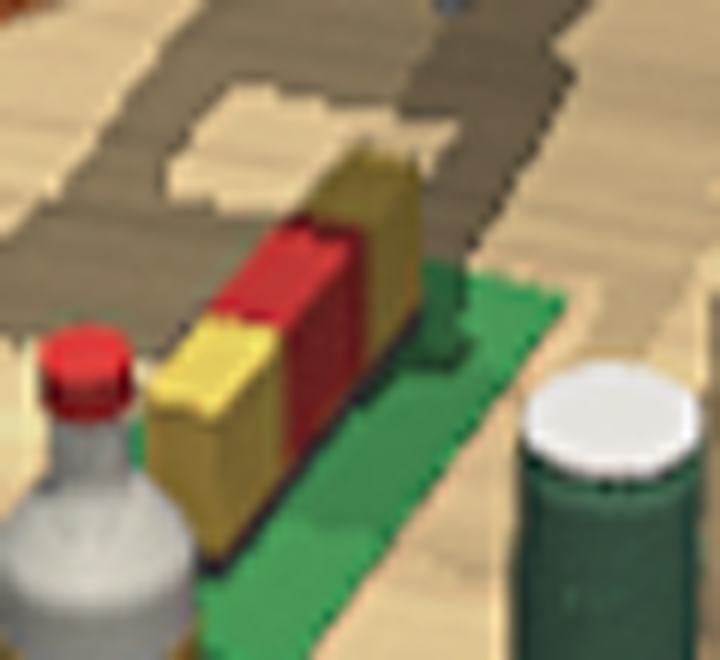

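The centre is about (521.6, -9.6), and two cameras agree within 1–2 mm. I'm moving over the red band and down.

```bash
python3 -m creep '[0,0,-1,0,0,0, 0,0,-1.5,0,0,0, 0,0,-1.3,0,0,0, 0,0,-0.7,0,0,0, 0,0,0,0,0,0, 0,0,0,0,0,0]'; python3 - <<'E'
from h import *
plan([521.6,-9.6,43],82.4)
E
```

```text
time: 12.02
eef_pos: [513.3, -9.4, 122.1]
eef_rot: [0.047, -0.703, 0.048, 0.708]
wrist_force: [-0.1, -1.2, 0.1]
opening: 59.8
t 12.02 tcp [513.3  -9.4 122.1] open 59.8 F [-0.1 -1.2  0.1] j1,j6 [-0.07  1.64]
jaw yaw -97.7 tool x [-0.006 -0.002 -1.   ]
rotvec [-0.0011  0.0057 -0.0024] | d world mm [  8.3  -0.2 -79.1] | shift cm now [ 7.9  -0.11 -0.87] | after rot [ 7.91 -0.09 -0.83]
```

```bash
python3 -m creep '[0.5,-0.1,-0.85,0,0.005,0, 1.5,0,0,0,0,0, 1.8,0,0,0,0,0, 1.8,0,0,0,0,0, 1.2,0,0,0,0,0, 0.6,0,0,0,0,0, 0,0,0,0,0,0, 0,0,0,0,0,0]'; python3 - <<'E'
from h import *
plan([521.6,-9.6,43],82.4)
E
```

```text
time: 12.68
eef_pos: [522.1, -9.2, 44.1]
eef_rot: [-0.046, 0.706, -0.048, -0.705]
wrist_force: [-0.1, 0.5, -0.6]
opening: 60.1
t 12.68 tcp [522.1  -9.2  44.1] open 60.1 F [-0.1  0.5 -0.6] j1,j6 [-0.07  1.64]
jaw yaw -97.6 tool x [ 0.002 -0.003 -1.   ]
rotvec [-0.0008 -0.0023 -0.0022] | d world mm [-0.5 -0.4 -1.1] | shift cm now [0.11 0.04 0.04] | after rot [0.11 0.04 0.04]
```

```bash
python3 -m creep '[0,0,0,0,0,0, 0,0,0,0,0,0, 0,0,0,0,0,0, 0,0,0,0,0,0, 0,0,0,0,0,0, 0,0,0,0,0,0]' 1.5 90; python3 -m creep '[-0.8,0,0,0,0,0, -1.5,0,0,0,0,0, -2,0,0,0,0,0, -2.2,0,0,0,0,0, -2.2,0,0,0,0,0, -2.2,0,0,0,0,0, -2.2,0,0,0,0,0, -1.5,0,0,0,0,0, -1,0,0,0,0,0, -0.4,0,0,0,0,0, 0,0,0,0,0,0]'; python3 - <<'E'
from h import *
b=np.array([587.5,242.5]); ex=np.array([.9833,.1822])
print(b-165*ex)
plan([*(b-165*ex),215],10.5)
f=viewer.grab_frame("scene"); crop(f,250,90,400,220,5,"s10.png")
E
```

```text
time: 13.18
eef_pos: [523.4, -9.3, 47.4]
eef_rot: [-0.046, 0.708, -0.048, -0.703]
wrist_force: [-0.4, 0.3, -2.5]
opening: 23.3
time: 14.1
eef_pos: [520.6, -8.7, 218.1]
eef_rot: [-0.046, 0.707, -0.048, -0.704]
wrist_force: [0.6, 0.3, -3.8]
opening: 23.2
[425.2555 212.437 ]
t 14.1 tcp [520.6  -8.7 218.1] open 23.2 F [ 0.6  0.3 -3.8] j1,j6 [-0.06  1.64]
jaw yaw -97.6 tool x [ 0.004 -0.003 -1.   ]
rotvec [ 1.2541e+00 -4.7000e-03  8.0000e-04] | d world mm [-95.3 221.1  -3.1] | shift cm now [  0.22 -20.64  12.39] | after rot [ 0.31  5.34 23.48]
```

View pics/s10.png

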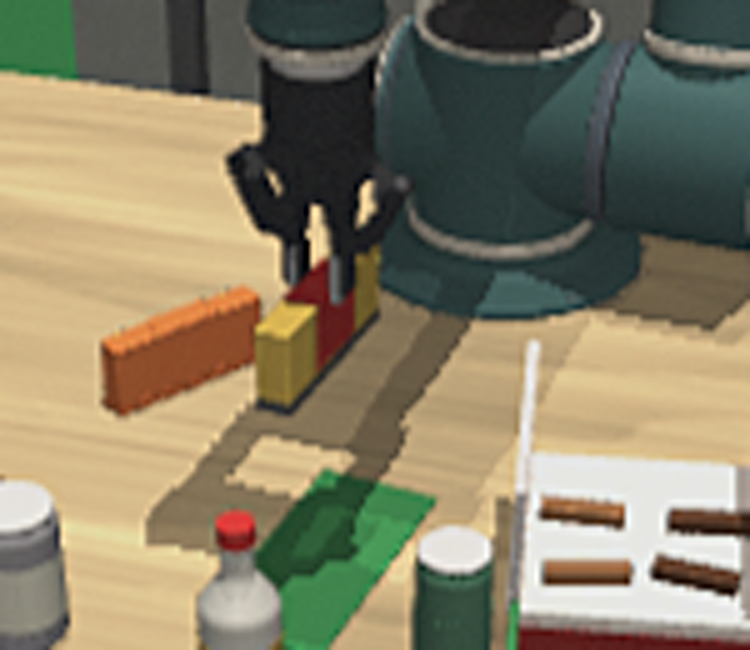

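Held by the red band, blade level at crop (320,370). I'm turning it to lie across the board.

```bash
python3 -m creep '[0,0,0,-0.08,0,0, 0,0,0,-0.118,0,0, 0,0,0,-0.118,0,0, 0,0,0,-0.118,0,0, 0,0,0,-0.118,0,0, 0,0,0,-0.118,0,0, 0,0,0,-0.118,0,0, 0,0,0,-0.118,0,0, 0,0,0,-0.118,0,0, 0,0,0,-0.118,0,0, 0,0,0,-0.118,0,0, 0,0,0,-0.118,0,0, 0,0,0,-0.118,0,0, 0,0,0,-0.118,0,0, 0,0,0,-0.1,0,0, 0,0,0,-0.07,0,0, 0,0,0,0,0,0, 0,0,0,0,0,0]'; python3 - <<'E'
from h import *
plan([425.3,212.4,215],10.5)
E
```

```text
time: 15.65
eef_pos: [513.2, -8.2, 191.2]
eef_rot: [0.532, 0.449, 0.548, -0.463]
wrist_force: [0.4, -0.0, -2.5]
opening: 23.6
t 15.65 tcp [513.2  -8.2 191.2] open 23.6 F [ 0.4 -0.  -2.5] j1,j6 [-0.06 -0.23]
jaw yaw 9.6 tool x [-0.031 -0.    -1.   ]
rotvec [-0.0155 -0.0052  0.0307] | d world mm [-87.9 220.6  23.8] | shift cm now [ -2.11  -5.05 -23.23] | after rot [ -2.38  -4.62 -23.3 ]
```

```bash
python3 -m creep '[-1.5,0,0,-0.008,0,0.015, -1.5,0,0,-0.008,0,0.015, -0.5,-0.3,-1.2,0,0,0, 0,-0.4,-2,0,0,0, 0,-0.5,-2.3,0,0,0, 0,-0.5,-2.3,0,0,0, 0,-0.5,-2.3,0,0,0, 0,-0.5,-2.3,0,0,0, 0,-0.5,-2.3,0,0,0, 0,-0.5,-2.3,0,0,0, 0,-0.4,-2,0,0,0, 0,-0.3,-1.2,0,0,0, 0,-0.1,-0.6,0,0,0, 0,0,0,0,0,0, 0,0,0,0,0,0]'; python3 - <<'E'
from h import *
plan([425.3,212.4,215],10.5)
E
```

```text
time: 16.9
eef_pos: [426.1, 201.7, 245.2]
eef_rot: [0.542, 0.465, 0.538, -0.449]
wrist_force: [-0.7, 0.1, -2.8]
opening: 23.1
t 16.9 tcp [426.1 201.7 245.2] open 23.1 F [-0.7  0.1 -2.8] j1,j6 [0.38 0.22]
jaw yaw 9.5 tool x [ 0.019  0.014 -1.   ]
rotvec [-0.017  -0.0102 -0.0211] | d world mm [ -0.8  10.7 -30.2] | shift cm now [ 3.03  0.03 -1.04] | after rot [ 3.02  0.12 -1.07]
```

```bash
python3 -m creep '[0.3,0,-0.5,-0.017,-0.01,-0.02, 0.5,0.05,-0.5,0,0,0, 0.5,0,0,0,0,0, 0,0,0,0,0,0, 0,0,0,0,0,0]'; python3 - <<'E'
from h import *
plan([425.3,212.4,215],10.5)
f=viewer.grab_frame("scene"); crop(f,330,90,450,210,6,"s11.png")
f=viewer.grab_frame("top"); crop(f,180,150,300,270,6,"t11.png")
E
```

```text
time: 17.32
eef_pos: [425.8, 210.7, 231.1]
eef_rot: [0.543, 0.452, 0.543, -0.453]
wrist_force: [0.3, -0.7, -3.1]
opening: 23.4
t 17.32 tcp [425.8 210.7 231.1] open 23.4 F [ 0.3 -0.7 -3.1] j1,j6 [0.41 0.22]
jaw yaw 10.4 tool x [-0.001 -0.002 -1.   ]
rotvec [-0.0017  0.0014  0.001 ] | d world mm [ -0.5   1.7 -16.1] | shift cm now [ 1.61 -0.02 -0.18] | after rot [ 1.61 -0.02 -0.17]
```

View pics/s11.png

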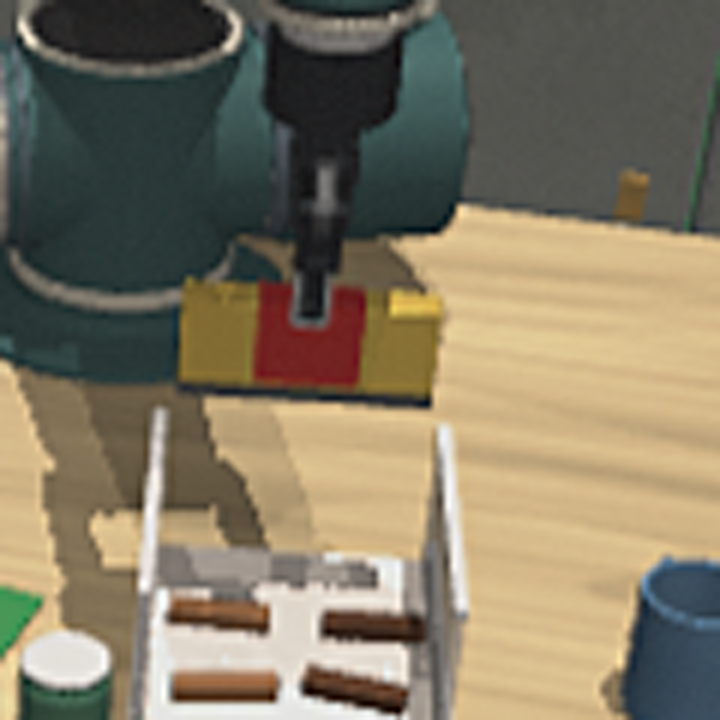

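View pics/t11.png

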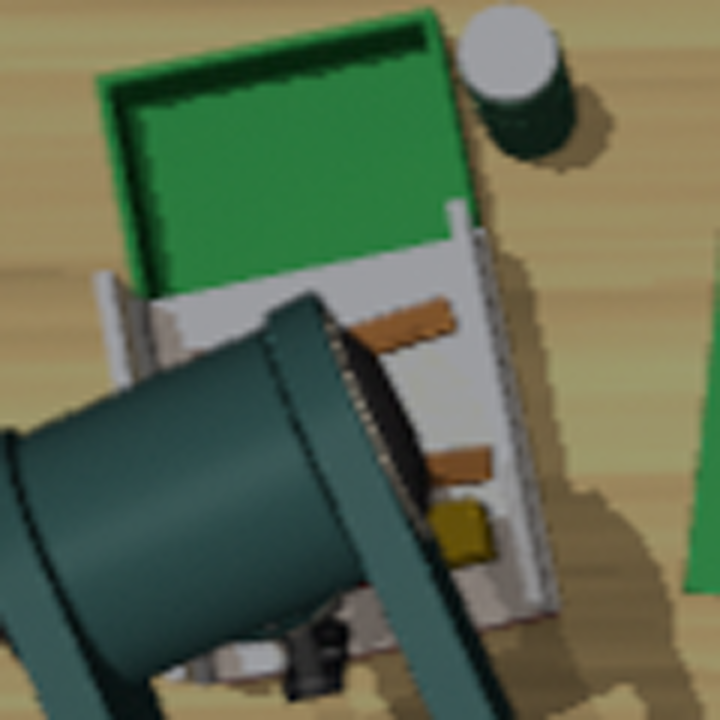

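```bash
python3 - <<'E'
from h import *
s=viewer.grab_frame("scene")
b=np.array([587.5,242.5]); ex=np.array([.9833,.1822]); ey=np.array([-.1822,.9833])
def fr(p): d=p[:2]-b; return np.round([d@ex,d@ey],1)
S=lambda u,v,z:pix2w(s,330+u/6-.4,90+v/6-.4,z)
print("blade ends",fr(S(180,392,187)),fr(S(431,405,187)))
print("top ends",fr(S(185,285,251)),fr(S(440,298,251)))
print("guard rear tops",fr(S(153,412,150)),fr(S(165,410,150)),fr(S(440,430,150)),fr(S(451,429,150)))
t=viewer.grab_frame("top")
T=lambda u,v,z:pix2w(t,180+u/6-.4,150+v/6-.4,z)
print("top: scraper R end",fr(T(487,505,251)),fr(T(495,553,251)))
print("guard R rear inner/outer top",fr(T(525,605,150)),fr(T(540,605,150)),"front",fr(T(446,201,150)),fr(T(466,201,150)), "guardL front",fr(T(95,273,150)),fr(T(112,271,150)))
E
```

```text
blade ends [-159.9  -73.5] [-161.1   75.2]
top ends [-174.9  -74.6] [-175.    73.9]
guard rear tops [-197.5  -89.8] [-200.8  -82.5] [-195.4   86.2] [-197.4   93. ]
top: scraper R end [-158.7  -80.6] [-180.4  -80. ]
guard R rear inner/outer top [-199.4  -81.9] [-200.8  -88.9] front [  0.6 -81.7] [ -1.4 -91.2] guardL front [ 0.  91.3] [-0.7 83. ]
```

The scraper is centred between the guards to within about 2 mm by the scene view. The top view suggests up to 4 mm to the right, so I'll nudge 2–3 mm left and descend in stages.

```bash
python3 -m creep '[0.3,-0.4,-0.35,0,0,0, 1.2,0,0,0,0,0, 1.5,0,0,0,0,0, 1.2,0,0,0,0,0, 0.6,0,0,0,0,0, 0,0,0,0,0,0, 0,0,0,0,0,0]'; python3 - <<'E'
from h import *
b=np.array([587.5,242.5]); ex=np.array([.9833,.1822]); ey=np.array([-.1822,.9833])
plan([*(b-170*ex+1.5*ey),97],10.5)
f=viewer.grab_frame("scene"); crop(f,330,90,450,210,6,"s12.png")
f=viewer.grab_frame("top"); crop(f,180,150,300,270,6,"t12.png")
E
```

```text
time: 18.1
eef_pos: [420.3, 213.5, 179.0]
eef_rot: [0.544, 0.453, 0.543, -0.453]
wrist_force: [-0.4, 0.3, -3.0]
opening: 23.1
t 18.1 tcp [420.3 213.5 179. ] open 23.1 F [-0.4  0.3 -3. ] j1,j6 [0.42 0.24]
jaw yaw 10.4 tool x [ 0.    -0.001 -1.   ]
rotvec [-0.0019  0.001  -0.0003] | d world mm [ -0.2  -0.5 -82. ] | shift cm now [ 8.2  -0.03  0.04] | after rot [ 8.2  -0.03  0.05]
```

View pics/s12.png

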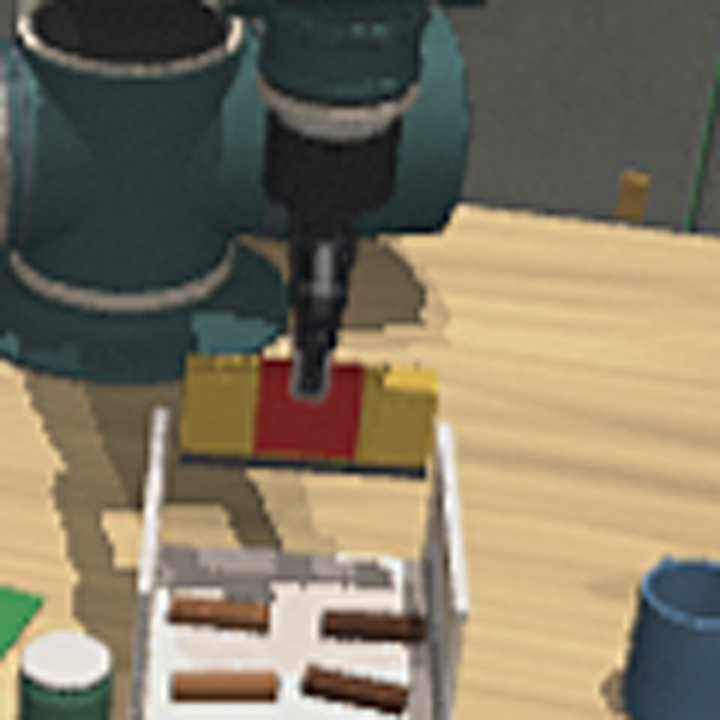

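View pics/t12.png

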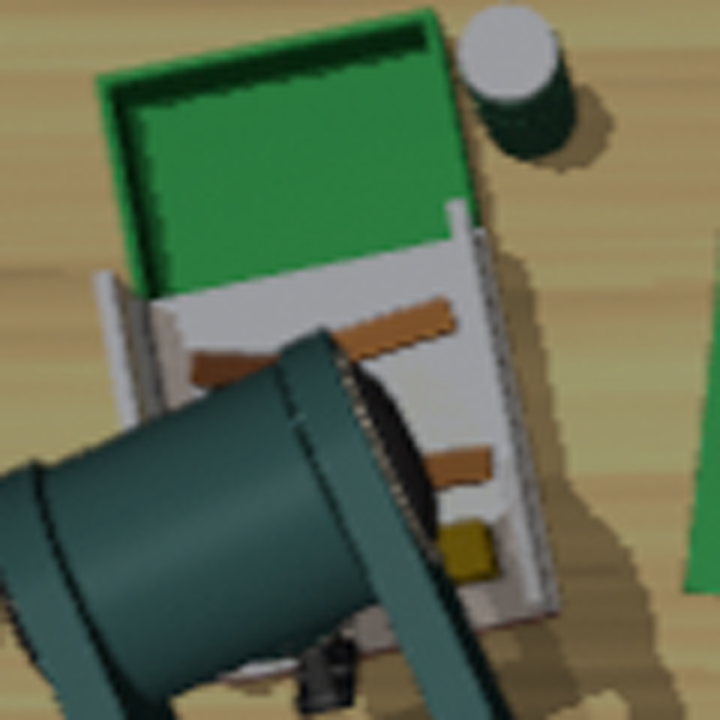

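The gaps to the guards in the scene crop are about 15 px on the left and 13 px on the right, roughly 8 mm each. I'm descending to just above the plate.

```bash
python3 -m creep '[0.8,0,0.03,0,0,0, 1.4,0,0,0,0,0, 1.4,0,0,0,0,0, 1.4,0,0,0,0,0, 1,0,0,0,0,0, 0.6,0,0,0,0,0, 0.3,0,0,0,0,0, 0,0,0,0,0,0, 0,0,0,0,0,0]'; python3 - <<'E'
from h import *
b=np.array([587.5,242.5]); ex=np.array([.9833,.1822]); ey=np.array([-.1822,.9833])
plan([*(b-170*ex+1.5*ey),97],10.5)
f=viewer.grab_frame("scene"); crop(f,330,130,450,250,6,"s13.png")
E
```

```text
time: 18.95
eef_pos: [421.2, 213.3, 105.0]
eef_rot: [0.544, 0.454, 0.542, -0.452]
wrist_force: [0.3, 0.1, -1.8]
opening: 23.4
t 18.95 tcp [421.2 213.3 105. ] open 23.4 F [ 0.3  0.1 -1.8] j1,j6 [0.42 0.23]
jaw yaw 10.4 tool x [ 0.003  0.    -1.   ]
rotvec [-0.0021  0.0004 -0.0034] | d world mm [-1.2 -0.3 -8. ] | shift cm now [ 0.8  -0.12  0.01] | after rot [ 0.8  -0.12  0.01]
```

View pics/s13.png

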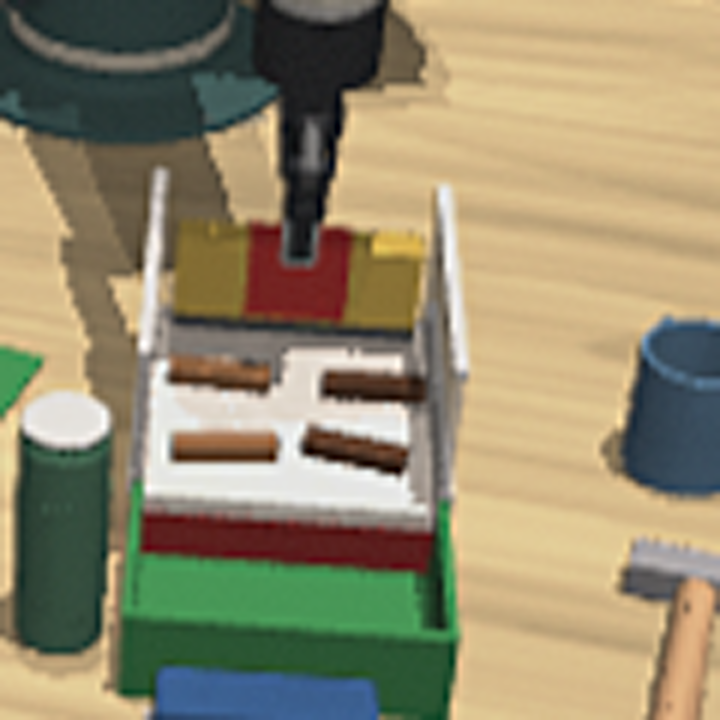

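```bash
python3 -m creep '[0.4,-0.05,0,0,0,0, 0.25,0,0,0,0,0, 0.05,0,0,0,0,0, 0,0,0,0,0,0, 0,0,0,0,0,0]'; python3 - <<'E'
from h import *
b=np.array([587.5,242.5]); ex=np.array([.9833,.1822]); ey=np.array([-.1822,.9833])
plan([*(b-170*ex+1.5*ey),97],10.5)
E
```

```text
time: 19.42
eef_pos: [421.6, 213.7, 99.4]
eef_rot: [0.545, 0.455, 0.542, -0.451]
wrist_force: [1.0, 0.1, -1.9]
opening: 23.3
t 19.42 tcp [421.6 213.7  99.4] open 23.3 F [ 1.   0.1 -1.9] j1,j6 [0.42 0.23]
jaw yaw 10.4 tool x [ 0.006  0.002 -1.   ]
rotvec [-0.0021 -0.0004 -0.0065] | d world mm [-1.6 -0.7 -2.4] | shift cm now [ 0.24 -0.17  0.04] | after rot [ 0.24 -0.17  0.04]
```

```bash
python3 -m creep '[0.2,0,0,0,0,-0.006, 0,0,0,0,0,0, 0,0.4,0,0,0,0, 0,0.7,0,0,0,0, 0,0.7,0,0,0,0, 0,0.7,0,0,0,0, 0,0.7,0,0,0,0, 0,0.7,0,0,0,0, 0,0.7,0,0,0,0, 0,0.7,0,0,0,0, 0,0.7,0,0,0,0, 0,0.7,0,0,0,0, 0,0.4,0,0,0,0, 0,0,0,0,0,0]'; python3 - <<'E'
from h import *
b=np.array([587.5,242.5]); ex=np.array([.9833,.1822]); ey=np.array([-.1822,.9833])
plan([*(b+5*ex+1.5*ey),97],10.5)
o,p,R=tool(); d=p[:2]-b; print("board frame",d@ex,d@ey)
f=viewer.grab_frame("scene"); crop(f,330,130,450,250,6,"s14.png")
E
```

```text
time: 20.58
eef_pos: [500.3, 228.0, 97.1]
eef_rot: [0.543, 0.453, 0.543, -0.453]
wrist_force: [0.0, 0.6, -3.2]
opening: 23.2
t 20.58 tcp [500.3 228.   97.1] open 23.2 F [ 0.   0.6 -3.2] j1,j6 [0.38 0.2 ]
jaw yaw 10.4 tool x [-0.  0. -1.]
rotvec [-0.0024 -0.0005  0.0002] | d world mm [91.9 16.9 -0.1] | shift cm now [ 0.01  9.34 -0.01] | after rot [0.01 9.34 0.01]
board frame -88.41824158903464 1.6216334898430327
```

View pics/s14.png

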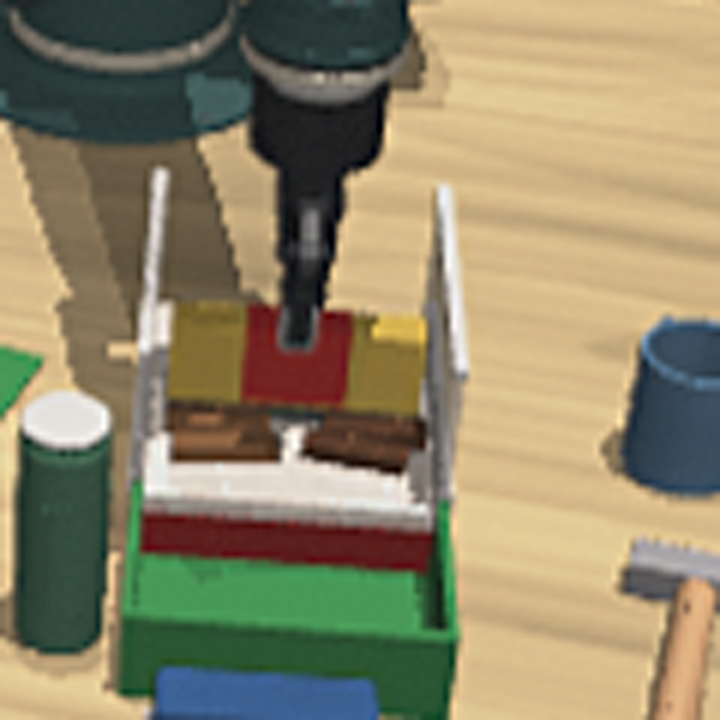

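All four offcuts are ahead of the blade, at crop rows 410–465. I'm pushing on over the edge.

```bash
python3 -m creep '[0,0.5,0,0,0,0, 0,0.7,0,0,0,0, 0,0.7,0,0,0,0, 0,0.7,0,0,0,0, 0,0.7,0,0,0,0, 0,0.7,0,0,0,0, 0,0.7,0,0,0,0, 0,0.7,0,0,0,0, 0,0.7,0,0,0,0, 0,0.7,0,0,0,0, 0,0.7,0,0,0,0, 0,0.6,0,0,0,0, 0,0.4,0,0,0,0, 0,0.3,0,0,0,0, 0,0,0,0,0,0]'; python3 - <<'E'
from h import *
b=np.array([587.5,242.5]); ex=np.array([.9833,.1822]); ey=np.array([-.1822,.9833])
plan([*(b+5*ex+1.5*ey),97],10.5)
o,p,R=tool(); d=p[:2]-b; print("board frame",d@ex,d@ey)
f=viewer.grab_frame("scene"); crop(f,330,130,450,250,6,"s15.png")
f=viewer.grab_frame("top"); crop(f,180,150,300,270,6,"t15.png")
E
```

```text
time: 21.88
eef_pos: [596.0, 245.5, 96.6]
eef_rot: [0.543, 0.453, 0.543, -0.453]
wrist_force: [0.2, 0.2, -2.4]
opening: 23.3
t 21.88 tcp [596.  245.5  96.6] open 23.3 F [ 0.2  0.2 -2.4] j1,j6 [0.35 0.17]
jaw yaw 10.4 tool x [-0.  0. -1.]
rotvec [-0.0022 -0.0004  0.0002] | d world mm [-3.9 -0.6  0.4] | shift cm now [-0.04 -0.39 -0.01] | after rot [-0.04 -0.39 -0.01]
board frame 8.908286132047634 1.3970304110974892
```

View pics/s15.png

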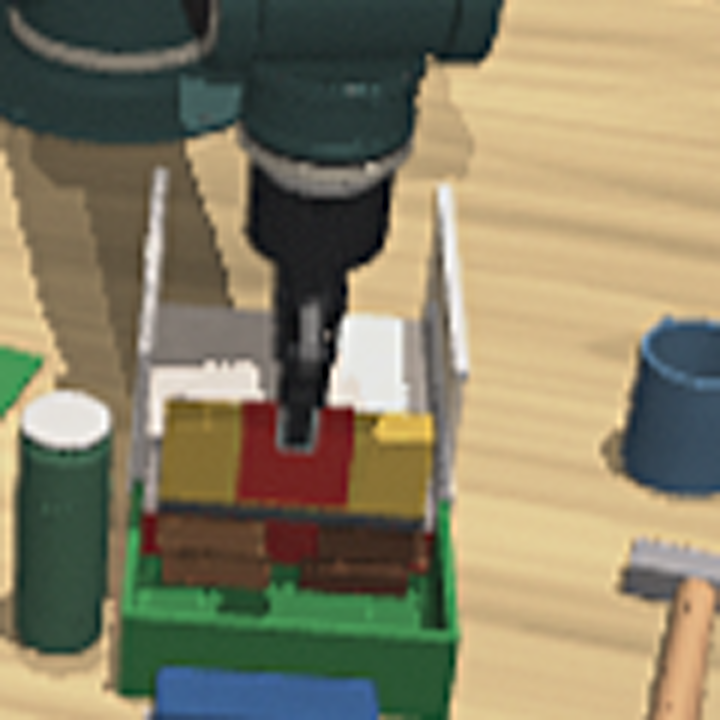

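View pics/t15.png

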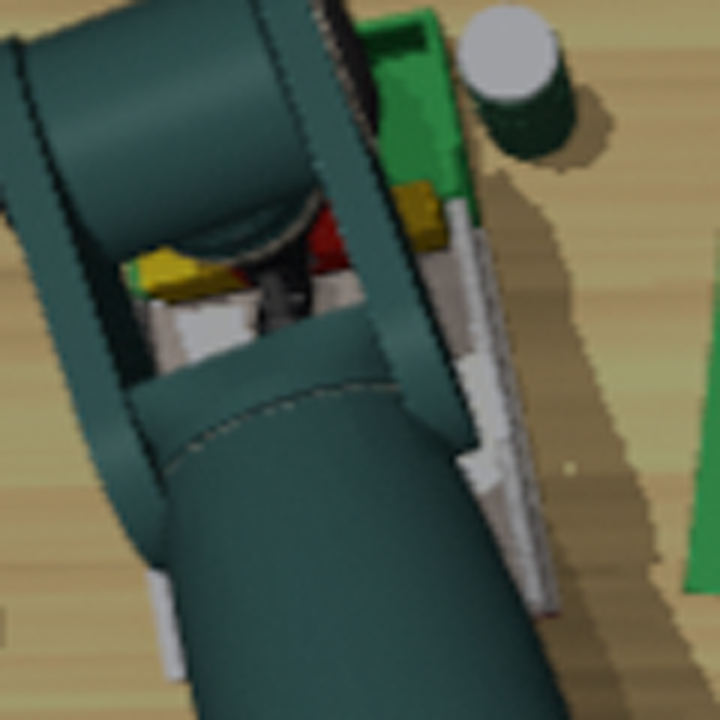

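```bash
python3 -m creep '[0,0.5,0,0,0,0, 0,0.5,0,0,0,0, 0,0,0,0,0,0, 0,0,0,0,0,0, 0,-0.4,0,0,0,0, 0,-0.7,0,0,0,0, 0,-1,0,0,0,0, 0,-1,0,0,0,0, 0,-1,0,0,0,0, 0,-1,0,0,0,0, 0,-0.7,0,0,0,0, 0,-0.3,0,0,0,0, 0,0,0,0,0,0]'; python3 - <<'E'
from h import *
b=np.array([587.5,242.5]); ex=np.array([.9833,.1822]); ey=np.array([-.1822,.9833])
plan([*(b-100*ex+1.5*ey),97],10.5)
o,p,R=tool(); d=p[:2]-b; print("board frame",d@ex,d@ey)
f=viewer.grab_frame("scene"); crop(f,330,130,450,250,6,"s16.png")
f=viewer.grab_frame("top"); crop(f,180,150,300,270,6,"t16.png")
E
```

```text
time: 23.07
eef_pos: [537.6, 235.0, 97.1]
eef_rot: [0.543, 0.453, 0.543, -0.452]
wrist_force: [-0.2, -0.3, -2.3]
opening: 23.3
t 23.07 tcp [537.6 235.   97.1] open 23.3 F [-0.2 -0.3 -2.3] j1,j6 [0.37 0.19]
jaw yaw 10.4 tool x [-0.     0.001 -1.   ]
rotvec [-0.0015 -0.0006  0.0001] | d world mm [-48.7  -9.2  -0.1] | shift cm now [ 0.01 -4.96  0.02] | after rot [ 0.01 -4.96  0.02]
board frame -50.4191978521915 1.6640131865159802
```

View pics/s16.png

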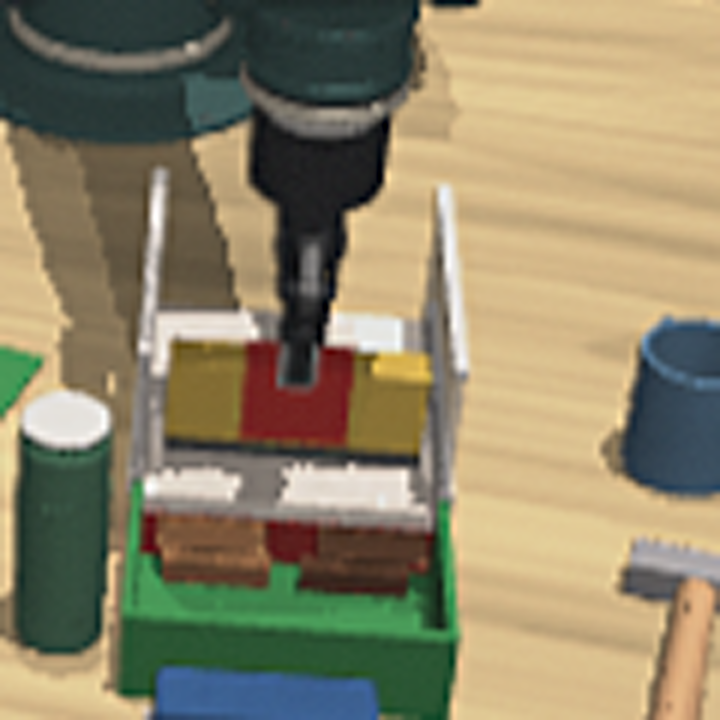

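View pics/t16.png

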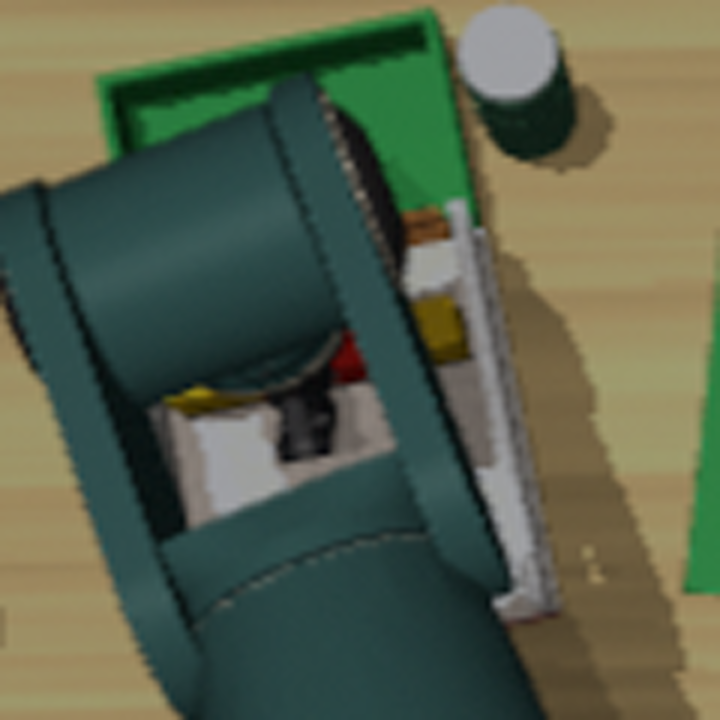

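The plate is clear and the offcuts lie in the tray at scene crop rows 515–590, stacked against the plate front. I'm lifting out straight up, then checking the tray from above.

```bash
python3 -m creep '[-0.8,0,0,0,0,0, -1.3,0,0,0,0,0, -1.5,0,0,0,0,0, -1.5,0,0,0,0,0, -1.5,0,0,0,0,0, -1.5,0,0,0,0,0, -1.5,0,0,0,0,0, -1.5,0,0,0,0,0, -1.5,0,0,0,0,0, -0.8,0,0,0,0,0, -0.4,0,0,0,0,0, 0,0,0,0,0,0, 0,0,0,0,0,0]'; python3 - <<'E'
from h import *
plan([522,-9.4,235],82.6)
E
```

```text
time: 24.25
eef_pos: [541.8, 235.2, 253.2]
eef_rot: [0.544, 0.455, 0.542, -0.451]
wrist_force: [0.2, 0.7, -3.2]
opening: 23.2
t 24.25 tcp [541.8 235.2 253.2] open 23.2 F [ 0.2  0.7 -3.2] j1,j6 [0.37 0.19]
jaw yaw 10.3 tool x [ 0.005  0.002 -1.   ]
rotvec [-1.2613  0.0021 -0.0055] | d world mm [ -19.8 -244.6  -18.2] | shift cm now [ 1.75 -6.34 23.71] | after rot [  1.82 -24.51   1.19]
```

```bash
python3 -m creep '[0,-0.3,1,0,0,0, 0,-0.55,2,0,0,0, 0,-0.6,2.3,0,0,0, 0,-0.6,2.3,0,0,0, 0,-0.6,2.3,0,0,0, 0,-0.6,2.3,0,0,0, 0,-0.6,2.3,0,0,0, 0,-0.6,2.3,0,0,0, 0,-0.6,2.1,0,0,0, 0,-0.4,1.4,0,0,0, 0,-0.2,0.8,0,0,0, 0,0,0,0,0,0, 0,0,0,0,0,0]'; python3 - <<'E'
from h import *
plan([522,-9.4,235],82.6)
f=viewer.grab_frame("top"); crop(f,180,140,290,250,7,"t17.png")
f=viewer.grab_frame("scene"); crop(f,340,190,420,260,9,"s17.png")
E
```

```text
time: 25.33
eef_pos: [517.5, 2.2, 240.6]
eef_rot: [0.54, 0.45, 0.546, -0.456]
wrist_force: [0.4, 0.7, -3.6]
opening: 23.4
t 25.33 tcp [517.5   2.2 240.6] open 23.4 F [ 0.4  0.7 -3.6] j1,j6 [-0.04 -0.23]
jaw yaw 10.4 tool x [-0.011 -0.001 -1.   ]
rotvec [-1.2607 -0.0081  0.009 ] | d world mm [  4.5 -11.6  -5.6] | shift cm now [0.56 0.24 1.23] | after rot [ 0.56 -1.1   0.59]
```

View pics/s17.png

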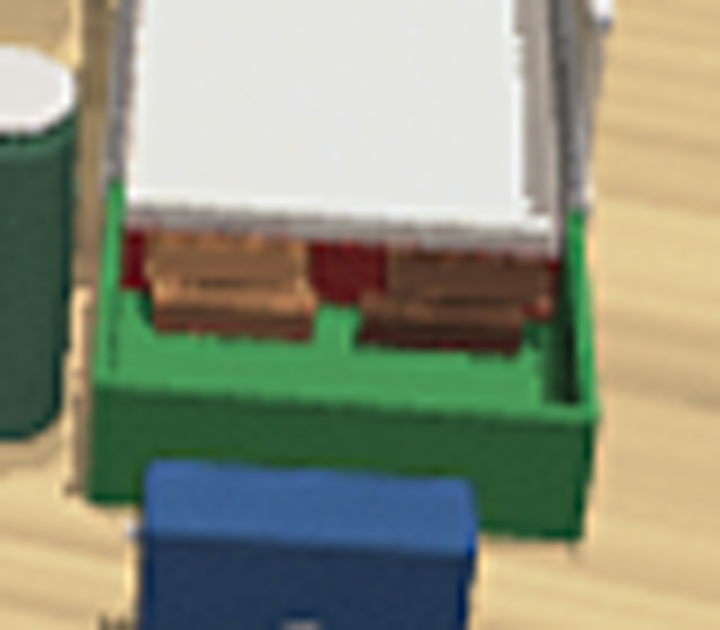

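View pics/t17.png

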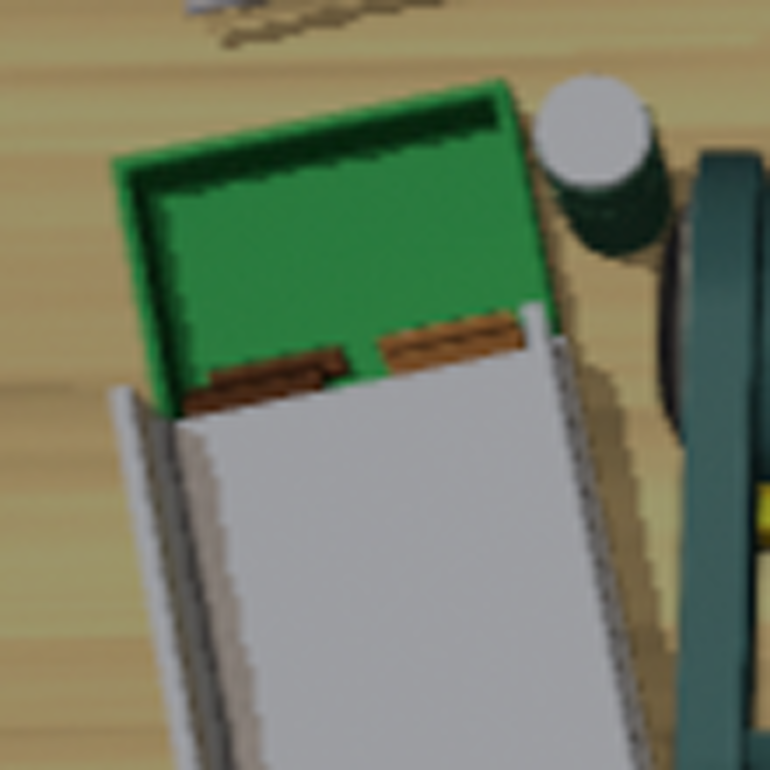

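```bash
python3 - <<'E'
from h import *
s=viewer.grab_frame("scene")
b=np.array([587.5,242.5]); ex=np.array([.9833,.1822]); ey=np.array([-.1822,.9833])
def fr(p): d=p[:2]-b; return np.round([d@ex,d@ey],1).tolist()
S=lambda u,v,z:pix2w(s,340+u/9-.4,190+v/9-.4,z)
def px(x,y,z):
    p=b+x*ex+y*ey; return np.round((w2pix(s,[*p,50+z])-[340,190]+.4)*9).tolist()
print("plate edge ends",px(0,-84,0),px(0,84,0),"front face foot",px(0,-40,-45), "tray far floor",px(115,0,-45))
print("hyp flat stacked: lower front-bottom/top, upper front-bottom/top, at x=18..30")
for x in (18,22,26,30): print(x,px(x,-40,-45),px(x,-40,-33),px(x,-40,-21))
print("px floor x of row338:",fr(S(230,338,5)), "row 318 z17",fr(S(230,318,17)))
for z in (17,23,29,35,41): print(z,"row285",fr(S(230,285,z)),"row272",fr(S(230,272,z)),"row 240",fr(S(230,240,z)))
t=viewer.grab_frame("top"); T=lambda u,v,z:pix2w(t,180+u/7-.4,140+v/7-.4,z)
for z in (17,29,35): print("top",z,"front of chips",fr(T(450,322,z)),"mid line",fr(T(450,341,z)),"edge",fr(T(450,362,z)))
crop(s,352,208,406,234,14,"s18.png")
for q in ("chip0",):
  for m in viewer.spot_in("scene",q)[:6]: print(round(m["confidence"],2),np.round(m["location"]),fr(np.array(m["location"])))
E
```

```text
plate edge ends [118.0, 200.0] [557.0, 231.0] front face foot [225.0, 299.0] tray far floor [325.0, 505.0]
hyp flat stacked: lower front-bottom/top, upper front-bottom/top, at x=18..30
18 [224.0, 328.0] [225.0, 304.0] [227.0, 280.0]
22 [223.0, 334.0] [225.0, 311.0] [227.0, 287.0]
26 [223.0, 341.0] [225.0, 317.0] [227.0, 293.0]
30 [223.0, 348.0] [224.0, 324.0] [226.0, 300.0]
px floor x of row338: [23.8, -37.3] row 318 z17 [26.3, -38.0]
17 row285 [6.1, -38.6] row272 [-1.9, -38.8] row 240 [-22.1, -39.3]
23 row285 [13.5, -38.7] row272 [5.5, -38.9] row 240 [-14.5, -39.5]
29 row285 [20.9, -38.9] row272 [13.0, -39.1] row 240 [-6.9, -39.7]
35 row285 [28.4, -39.0] row272 [20.5, -39.3] row 240 [0.7, -39.8]
41 row285 [35.8, -39.2] row272 [27.9, -39.4] row 240 [8.3, -40.0]
top 17 front of chips [26.0, -39.9] mid line [17.4, -38.3] edge [7.9, -36.5]
top 29 front of chips [23.6, -40.9] mid line [15.0, -39.3] edge [5.6, -37.6]
top 35 front of chips [22.4, -41.5] mid line [13.9, -39.9] edge [4.4, -38.1]
0.49 [603. 207.  40.] [8.7, -37.6]
0.48 [604. 288.  17.] [24.8, 41.2]
0.47 [613. 204.  22.] [17.9, -42.8]
```

View pics/s18.png

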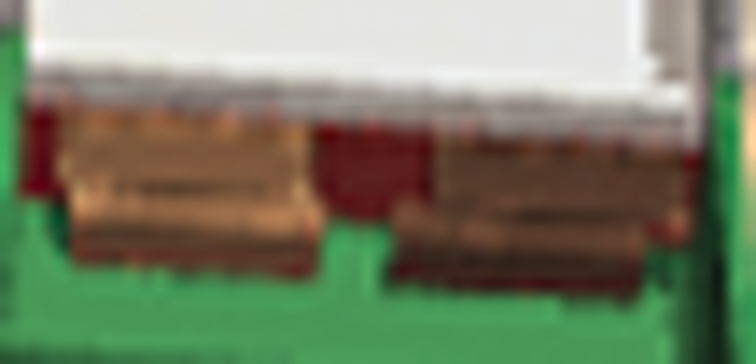

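```bash
python3 - <<'E'
from h import *
s=viewer.grab_frame("scene"); t=viewer.grab_frame("top")
def cr(f,u0,v0,u1,v1,k): return cv2.resize(f["color"][v0:v1,u0:u1,::-1],None,fx=k,fy=k,interpolation=cv2.INTER_NEAREST)
cv2.imwrite("pics/n1.png",cr(s,350,210,406,232,14)); cv2.imwrite("pics/n2.png",cr(t,200,180,260,206,13))
for c in (362,365,368,378,390,395): print(c,[tuple(int(x) for x in s["color"][r,c]) for r in range(212,230)])
print()
for c in (240,245,250): print(c,[(r,tuple(int(x) for x in t["color"][r,c])) for r in range(182,196)])
E
```

```text
362 [(221, 221, 210), (160, 154, 147), (137, 130, 125), (134, 111, 103), (142, 96, 66), (138, 96, 63), (124, 87, 59), (126, 88, 60), (126, 87, 59), (94, 68, 47), (138, 98, 66), (128, 89, 60), (83, 59, 41), (89, 62, 45), (96, 56, 42), (78, 116, 68), (65, 150, 86), (72, 153, 88)]
365 [(230, 231, 224), (176, 172, 163), (136, 128, 123), (121, 108, 104), (127, 88, 66), (136, 94, 63), (125, 87, 58), (126, 87, 60), (129, 91, 63), (95, 68, 47), (136, 96, 65), (138, 96, 64), (95, 67, 47), (89, 62, 43), (93, 56, 41), (66, 81, 49), (58, 136, 78), (73, 156, 89)]
368 [(236, 238, 233), (192, 190, 182), (138, 132, 123), (147, 125, 120), (165, 115, 92), (150, 102, 67), (126, 88, 59), (126, 88, 60), (126, 89, 60), (114, 83, 58), (142, 101, 68), (157, 110, 74), (115, 80, 54), (87, 60, 43), (91, 58, 42), (75, 77, 49), (67, 138, 80), (73, 157, 90)]
378 [(233, 234, 232), (220, 220, 216), (169, 162, 156), (151, 145, 136), (146, 112, 105), (110, 40, 38), (87, 26, 26), (91, 29, 27), (91, 31, 30), (88, 27, 26), (90, 26, 27), (84, 36, 29), (69, 115, 67), (68, 156, 89), (75, 164, 94), (75, 162, 93), (73, 159, 
[... 829 characters left out ...]
 149, 152)), (194, (156, 157, 161)), (195, (156, 157, 161))]
245 [(182, (43, 125, 63)), (183, (43, 125, 63)), (184, (43, 124, 62)), (185, (57, 94, 47)), (186, (114, 81, 42)), (187, (104, 67, 34)), (188, (71, 45, 23)), (189, (108, 70, 36)), (190, (114, 75, 39)), (191, (117, 84, 56)), (192, (151, 149, 152)), (193, (156, 157, 161)), (194, (156, 157, 161)), (195, (156, 158, 162))]
250 [(182, (42, 124, 62)), (183, (43, 125, 63)), (184, (58, 96, 48)), (185, (113, 81, 41)), (186, (104, 68, 34)), (187, (71, 45, 22)), (188, (108, 70, 37)), (189, (114, 75, 39)), (190, (124, 96, 76)), (191, (151, 150, 153)), (192, (156, 157, 161)), (193, (156, 158, 162)), (194, (156, 157, 162)), (195, (156, 158, 162))]
```

View pics/n1.png

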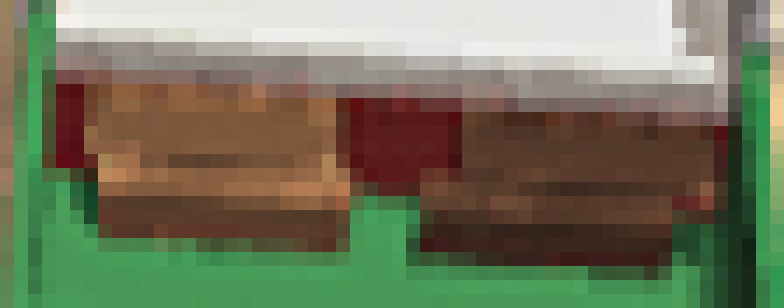

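View pics/n2.png

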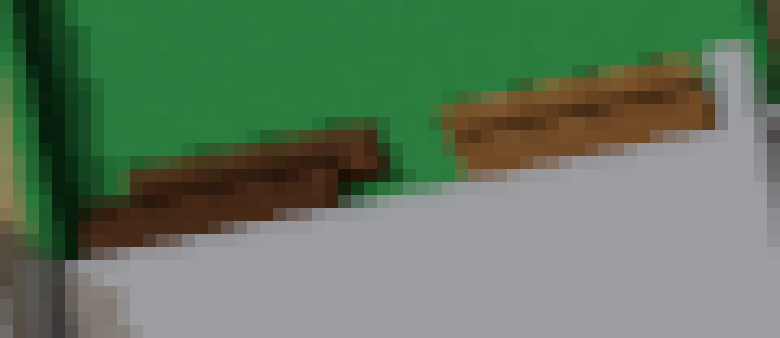

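```bash
python3 - <<'E'
from h import *
s=viewer.grab_frame("scene")
b=np.array([587.5,242.5]); ex=np.array([.9833,.1822]); ey=np.array([-.1822,.9833])
px=lambda x,y,z:np.round(w2pix(s,[*(b+x*ex+y*ey),50+z]),2)
for y in (-80,0): print(y,"edge top",px(0,y,0),"-8",px(0,y,-8),"foot x0",px(0,y,-45),"foot x-5",px(-5,y,-45),"far tray inner",px(115,y,-45))
c=s["color"]
for col in (353,354,355,379,380): print(col,[(r,tuple(int(x) for x in c[r,col])) for r in range(209,227)])
E
```

```text
-80 edge top [353.84 211.95] -8 [353.74 213.76] foot x0 [353.26 221.96] foot x-5 [353.34 221.07] far tray inner [351.49 243.78]
0 edge top [376.96 213.57] -8 [376.78 215.38] foot x0 [375.97 223.61] foot x-5 [375.98 222.71] far tray inner [375.72 245.68]
353 [(209, (123, 126, 114)), (210, (95, 138, 97)), (211, (78, 154, 92)), (212, (71, 142, 84)), (213, (80, 139, 91)), (214, (82, 127, 86)), (215, (64, 95, 57)), (216, (69, 86, 49)), (217, (82, 88, 53)), (218, (77, 83, 51)), (219, (71, 76, 45)), (220, (72, 78, 47)), (221, (83, 61, 37)), (222, (76, 111, 64)), (223, (59, 134, 77)), (224, (62, 130, 76)), (225, (66, 140, 81)), (226, (71, 150, 86))]
354 [(209, (228, 219, 207)), (210, (231, 224, 211)), (211, (243, 240, 238)), (212, (195, 191, 184)), (213, (144, 137, 129)), (214, (154, 130, 123)), (215, (121, 77, 75)), (216, (88, 23, 22)), (217, (94, 31, 29)), (218, (92, 23, 24)), (219, (90, 19, 25)), (220, (91, 18, 22)), (221, (96, 10, 19)), (222, (79, 114, 66)), (223, (69, 157, 90)), (224, (73, 159, 90)), (225, (74, 157, 90)), (226, (74, 156, 90))]
355 [(209, (233, 233, 228)), (210, (235, 23
[... 481 characters left out ...]
227)), (214, (180, 176, 171)), (215, (148, 141, 132)), (216, (134, 109, 103)), (217, (99, 36, 34)), (218, (91, 28, 26)), (219, (93, 31, 30)), (220, (91, 30, 29)), (221, (88, 26, 25)), (222, (89, 22, 26)), (223, (74, 38, 28)), (224, (52, 96, 56)), (225, (56, 133, 77)), (226, (51, 109, 64))]
380 [(209, (229, 229, 228)), (210, (229, 230, 228)), (211, (230, 230, 228)), (212, (231, 232, 230)), (213, (229, 229, 227)), (214, (181, 178, 172)), (215, (146, 140, 130)), (216, (134, 115, 109)), (217, (101, 54, 52)), (218, (86, 25, 25)), (219, (91, 31, 30)), (220, (93, 32, 29)), (221, (88, 24, 26)), (222, (101, 53, 42)), (223, (110, 69, 51)), (224, (91, 67, 46)), (225, (65, 64, 41)), (226, (55, 47, 32))]
```

The red foot line matches the projection for a wall at board x = 0 (pixel row 222.1 measured, 221.96 predicted). The offcuts leaning on that wall therefore have centres inside the tray, around 20 mm or more below the plate top. I'm now turning the scraper back along the mat.

```bash
python3 -m creep '[0,0,0,-0.08,0,0, 0,0,0,-0.118,0,0, 0,0,0,-0.118,0,0, 0,0,0,-0.118,0,0, 0,0,0,-0.118,0,0, 0,0,0,-0.118,0,0, 0,0,0,-0.118,0,0, 0,0,0,-0.118,0,0, 0,0,0,-0.118,0,0, 0,0,0,-0.118,0,0, 0,0,0,-0.08,0,0, 0,0,0,-0.04,0,0, 0,0,0,0,0,0, 0,0,0,0,0,0]'; python3 - <<'E'
from h import *
plan([522,-9.4,160],82.6)
E
```

```text
time: 26.9
eef_pos: [518.4, 6.7, 241.4]
eef_rot: [0.703, 0.02, 0.71, -0.021]
wrist_force: [-0.2, 0.3, -2.0]
opening: 23.0
t 26.9 tcp [518.4   6.7 241.4] open 23.0 F [-0.2  0.3 -2. ] j1,j6 [-0.04 -1.55]
jaw yaw 86.7 tool x [-0.01  -0.001 -1.   ]
rotvec [ 0.071  -0.01    0.0017] | d world mm [  3.6 -16.1 -81.4] | shift cm now [ 8.14 -1.57  0.53] | after rot [ 8.14 -1.55  0.56]
```

```bash
python3 -m creep '[0.3,-0.5,0.2,0.04,-0.008,0, 0.8,-0.6,0.2,0.03,0,0, 1.5,-0.4,0.1,0,0,0, 1.5,0,0,0,0,0, 1.5,0,0,0,0,0, 1.5,0,0,0,0,0, 0.8,0,0,0,0,0, 0,0,0,0,0,0, 0,0,0,0,0,0]'; python3 - <<'E'
from h import *
plan([522,-9.4,47.4],82.6)
f=viewer.grab_frame("scene"); crop(f,250,110,400,240,5,"s19.png")
E
```

```text
time: 27.65
eef_pos: [521.9, -10.4, 157.2]
eef_rot: [0.704, 0.051, 0.706, -0.053]
wrist_force: [-0.1, 0.5, -1.8]
opening: 23.2
t 27.65 tcp [521.9 -10.4 157.2] open 23.2 F [-0.1  0.5 -1.8] j1,j6 [-0.07 -1.49]
jaw yaw 81.6 tool x [-0.003 -0.001 -1.   ]
rotvec [-0.0179 -0.0026  0.0018] | d world mm [ 1.000e-01  1.000e+00 -1.098e+02] | shift cm now [10.98  0.12  0.02] | after rot [ 1.098e+01  1.000e-01 -1.000e-02]
```

View pics/s19.png

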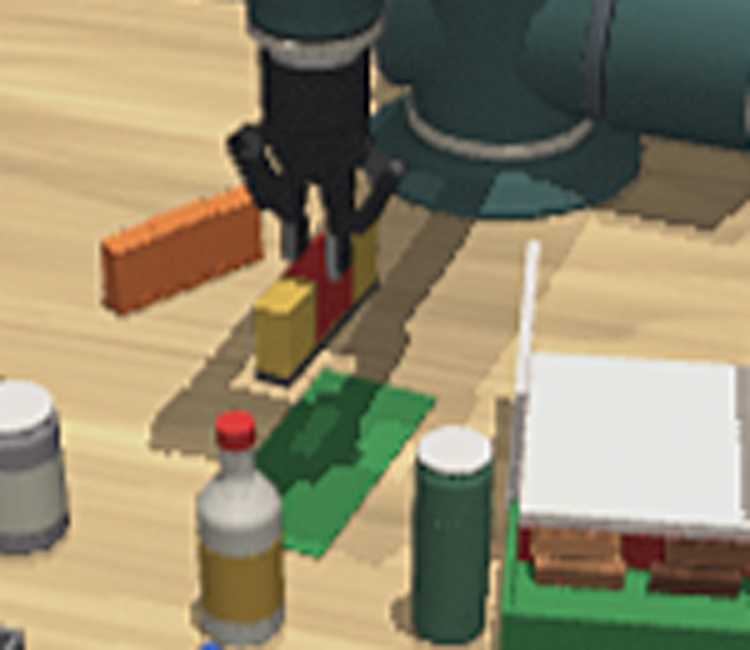

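The scraper is aligned over the mat centre. I'm lowering it.

```bash
python3 -m creep '[0.8,0.1,0,-0.017,0,0, 1.4,0,0,0,0,0, 1.6,0,0,0,0,0, 1.6,0,0,0,0,0, 1.5,0,0,0,0,0, 1.4,0,0,0,0,0, 0.8,0,0,0,0,0, 0.4,0,0,0,0,0, 0,0,0,0,0,0, 0,0,0,0,0,0]'; python3 - <<'E'
from h import *
plan([522,-9.4,47.4],82.6)
E
```

```text
time: 28.53
eef_pos: [523.3, -9.2, 56.7]
eef_rot: [0.707, 0.044, 0.705, -0.045]
wrist_force: [-0.3, -0.1, -2.4]
opening: 23.1
t 28.53 tcp [523.3  -9.2  56.7] open 23.1 F [-0.3 -0.1 -2.4] j1,j6 [-0.07 -1.51]
jaw yaw 82.7 tool x [ 0.003 -0.002 -1.   ]
rotvec [0.002  0.0028 0.0014] | d world mm [-1.3 -0.2 -9.3] | shift cm now [ 0.93 -0.04 -0.13] | after rot [ 0.93 -0.04 -0.13]
```

```bash
python3 -m creep '[0.4,0,0,0,0,0, 0.3,0,0,0,0,0, 0.1,0,0,0,0,0, 0.05,0,0,0,0,0, 0,0,0,0,0,0, 0,0,0,0,0,0]'; python3 -m creep '[0.1,0,0,0,0,0, 0.05,0,0,0,0,0, 0,0,0,0,0,0]'
```

```text
time: 29.03
eef_pos: [524.8, -9.3, 50.0]
eef_rot: [0.708, 0.044, 0.703, -0.045]
wrist_force: [0.6, -0.4, -3.3]
opening: 23.5
time: 29.28
eef_pos: [525.0, -9.3, 48.9]
eef_rot: [0.708, 0.044, 0.703, -0.045]
wrist_force: [-0.4, -0.9, -2.8]
opening: 23.5
```

```bash
python3 -m creep '[0.1,0,0,0,0,0, 0.1,0,0,0,0,0, 0,0,0,0,0,0]';python3 -m creep '[0.05,0,0,0,0,0, 0,0,0,0,0,0]'
```

```text
time: 29.53
eef_pos: [525.3, -9.3, 47.0]
eef_rot: [0.709, 0.044, 0.703, -0.045]
wrist_force: [0.2, -0.3, -1.4]
opening: 23.0
time: 29.7
eef_pos: [525.5, -9.4, 46.8]
eef_rot: [0.709, 0.044, 0.703, -0.045]
wrist_force: [-1.5, 0.6, -1.6]
opening: 23.3
```

It is back at the pick height (47 mm) with the load coming off the wrist. I'm releasing and retreating.

```bash
python3 -m creep '[0,0,0,0,0,0, 0,0,0,0,0,0, 0,0,0,0,0,0, 0,0,0,0,0,0, 0,0,0,0,0,0, 0,0,0,0,0,0]' 6; python3 -m creep '[-0.8,0,0,0,0,0, -1.5,0,0,0,0,0, -2,0,0,0,0,0, -2,0,0,0,0,0, -2,0,0,0,0,0, -2,0,0,0,0,0, -2,0,0,0,0,0, -1.5,0,0,0,0,0, -0.8,0,0,0,0,0, 0,0,-1.5,0,0,0, 0,0,-2.5,0,0,0, 0,0,-2.5,0,0,0, 0,0,-2.5,0,0,0, 0,0,-1.5,0,0,0, 0,0,0,0,0,0]'; python3 - <<'E'
from h import *
plan([522,-9.4,47.4],82.6)
f=viewer.grab_frame("scene"); crop(f,250,130,400,260,5,"s20.png")
f=viewer.grab_frame("top"); cv2.imwrite("pics/t20.png",f["color"][:,:,::-1])
E
```

```text
time: 30.2
eef_pos: [525.9, -9.4, 47.4]
eef_rot: [0.709, 0.044, 0.702, -0.045]
wrist_force: [-0.2, 0.5, -0.1]
opening: 60.0
time: 31.45
eef_pos: [415.3, 4.7, 204.6]
eef_rot: [0.709, 0.044, 0.702, -0.046]
wrist_force: [-0.0, -0.6, 0.1]
opening: 59.8
t 31.45 tcp [415.3   4.7 204.6] open 59.8 F [-0.  -0.6  0.1] j1,j6 [-0.05 -1.49]
jaw yaw 82.7 tool x [ 0.01  -0.002 -1.   ]
rotvec [0.0017 0.0102 0.0009] | d world mm [ 106.7  -14.1 -157.2] | shift cm now [15.82 -0.03 10.61] | after rot [15.72 -0.03 10.77]
```

View pics/s20.png

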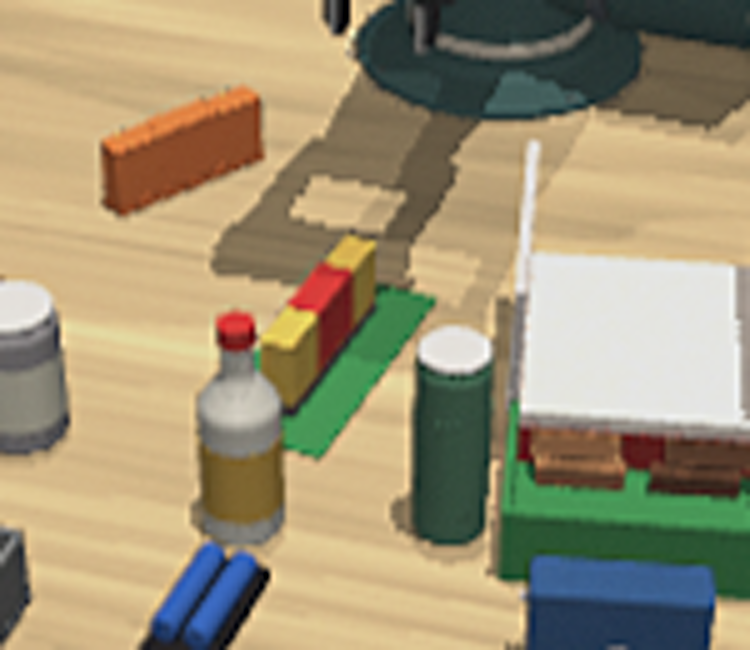

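View pics/t20.png

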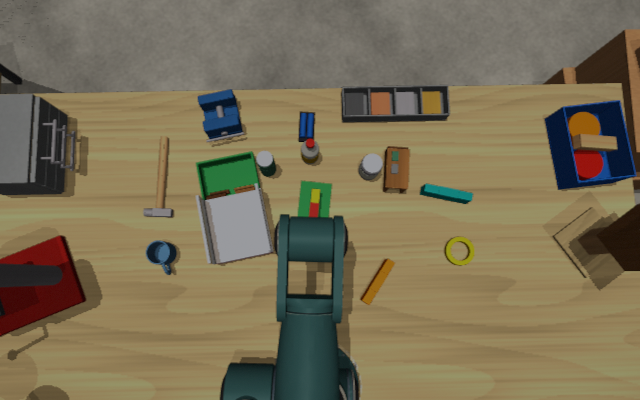

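The scraper stands upright in the mat centre (top (315,203), scene crop (320,300)), and every bystander is where it was in the first picture. I'll let the arm settle and hand in.

```bash
python3 -m creep '[0,0,0,0,0,0, 0,0,0,0,0,0, 0,0,0,0,0,0]'; python3 - <<'E'
from h import *
t=viewer.grab_frame("top"); s=viewer.grab_frame("scene")
S=lambda u,v,z:pix2w(s,250+u/5-.4,130+v/5-.4,z)[:2]
print("band centre approx",np.mean([S(290,303,67),S(320,312,67),S(324,264,67),S(352,272,67)],0))
print(env.close_job())
E
```

```text
time: 31.8
eef_pos: [418.4, 4.3, 204.4]
eef_rot: [0.709, 0.045, 0.702, -0.046]
wrist_force: [-0.0, 0.2, 0.6]
opening: 59.9
band centre approx [520.66461363  -8.33047473]
the job is handed in; nothing more can be done
None
```

I carried out all the steps and handed the job in at about 32 s. The hand-in gives no verdict, so what follows rests on my own checks.

I drew the yellow scraper out by its end, stood it on the mat and let go. I then took it by its red band, wiped the four offcuts off the board in one stroke, and stood it back on the mat, released.

**Scraper:** it stands upright with its centre at about (521, -8) mm, against a mat centre of about (522, -9) mm. Its length is within about 1° of the mat's.

**Offcuts:** the plate is empty and all four lie in the tray, in two pairs against the plate front. The upper offcut of each pair leans on that wall, and its exact tilt stayed unclear because the two views fitted slightly different poses. The wall itself measures at the board edge, so every pose I tried that fits in front of it puts the centre a few mm inside the tray and about 20 mm or more below the plate top. This is the check with the least margin.

**Bystanders:** the bystanders and look-alikes show no visible shift in the last pictures, and the wrist force stayed at a few newtons in every reading. While I centred the scraper between the guards, the two cameras disagreed by about 5 mm, but no contact showed in the force readings or the pictures.

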